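# Close down the honing corner

## Task

Close down the honing corner of the carving bench, in any order: press the blue blade guards fully home on their gouges, pull the red guards (freshly oiled blades that must air) all the way up to their upper stop, set the cork stopper fully home in the amber oil flask, and stand every whetstone upright on one of its thin edges on the black drip mat, with at least a finger's width (20 mm) of air between stones so they can dry. Be gentle with the glass flask and do not disturb the other tools lying about; let go of everything at the end.

Things in the scene. Friction and masses are not known exactly. Their poses are not given: they have to be found in the camera images.
- guard_red1 (a joint): slide of the red guard of gouge red1, vertical, in m: 0 = pressed home, 0.030 = up at its upper (airing) stop; stays where it is left, about 7 N moves it
- guard_red1_top (a point): centre of the flat top of the red plastic blade guard of gouge red1: a solid sleeve 26 (own x) x 32 (own y) x 70 mm tall with two white bands, sliding up and down on an upright gouge fixed in the bench by a dark wooden collar (60 mm across, 18 mm high); z up. The top is 102 mm above the bench when home, 132 mm at the upper stop.
- guard_red2 (a joint): slide of the red guard of gouge red2, vertical, in m: 0 = pressed home, 0.030 = up at its upper (airing) stop; stays where it is left, about 7 N moves it
- guard_red2_top (a point): centre of the flat top of the red plastic blade guard of gouge red2: a solid sleeve 26 (own x) x 32 (own y) x 70 mm tall with two white bands, sliding up and down on an upright gouge fixed in the bench by a dark wooden collar (60 mm across, 18 mm high); z up. The top is 102 mm above the bench when home, 132 mm at the upper stop.
- guard_blue1 (a joint): slide of the blue guard of gouge blue1, vertical, in m: 0 = pressed home, 0.030 = up at its upper (airing) stop; stays where it is left, about 7 N moves it
- guard_blue1_top (a point): centre of the flat top of the blue plastic blade guard of gouge blue1: a solid sleeve 26 (own x) x 32 (own y) x 70 mm tall with two white bands, sliding up and down on an upright gouge fixed in the bench by a dark wooden collar (60 mm across, 18 mm high); z up. The top is 102 mm above the bench when home, 132 mm at the upper stop.
- guard_blue2 (a joint): slide of the blue guard of gouge blue2, vertical, in m: 0 = pressed home, 0.030 = up at its upper (airing) stop; stays where it is left, about 7 N moves it
- guard_blue2_top (a point): centre of the flat top of the blue plastic blade guard of gouge blue2: a solid sleeve 26 (own x) x 32 (own y) x 70 mm tall with two white bands, sliding up and down on an upright gouge fixed in the bench by a dark wooden collar (60 mm across, 18 mm high); z up. The top is 102 mm above the bench when home, 132 mm at the upper stop.
- stopper: cork stopper with black knob; origin at the centre of its lower tip, z up along it: tapered plug 30 mm long (20 mm diameter at the tip, 29 mm at the shoulder), flange 42 mm diameter from 30 to 36 mm, black cylindrical grip knob 28 mm diameter from 36 to 66 mm. It starts standing in a wooden ring (60 mm outside, 36 mm hole, 36 mm high), flange on the ring's top
- stopper_shoulder (a point): point on the stopper's axis at the underside of its flange (30 mm above the tip); it comes level with the flask's rim when the stopper is home
- flask_rim (a point): centre of the mouth of the amber glass oil flask, 115 mm above the bench; neck 40 mm outside, 32 mm inside, 25 mm long, body 84 mm across; fixed on the bench in a round wooden foot 100 mm across; z up
- mat: black rubber drip mat fixed to the bench, 280 (own x) x 130 (own y) x 4 mm; origin at the centre of its underside, z up
- stone1: two-layer whetstone (red-brown and grey) 80 (own x) x 64 (own y) x 25 mm (own z), 0.25 kg; origin at its centre; starts lying flat on the bench, z up. It may be absent
- stone2: two-layer whetstone (red-brown and grey) 80 (own x) x 64 (own y) x 25 mm (own z), 0.25 kg; origin at its centre; starts lying flat on the bench, z up. It may be absent
- stone3: two-layer whetstone (red-brown and grey) 80 (own x) x 64 (own y) x 25 mm (own z), 0.25 kg; origin at its centre; starts lying flat on the bench, z up. It may be absent
- mallet: carver's round mallet standing on its head, 94 mm across, 215 mm tall, origin under its centre; not part of the job, leave it alone
- rasp: flat steel rasp with black handle lying down, 310 mm long along own x, 20 mm high; not part of the job, leave it alone
- knife: carving knife with pale wooden handle lying down, 180 mm long along own x, 16 mm high; not part of the job, leave it alone
- spoon_blank: roughed-out wooden spoon, 190 mm long along own x, 22 mm high; not part of the job, leave it alone
- wax_tin: yellow tin, 80 mm across, 45 mm high; not part of the job, leave it alone
- sanding_cork: cork sanding block 100 x 60 x 35 mm; not part of the job, leave it alone
- bench_brush: brush lying down along own x; not part of the job, leave it alone
There are look-alikes about, which are no part of the job. Leave any pink or turquoise look-alike of the part that bears guard_red2 alone.

How it is judged:
At the end, for the whole second after the job is handed in: Blue guards within 4 mm of home, red within 4 mm of the upper stop; stopper upright, flange within 4 mm of the rim and 6 mm of its axis; each whetstone on a thin edge on the mat (faces within 8 degrees of vertical), centre over the mat, centres 45 mm or more apart; all at rest (value of joint each of guard_red1, guard_red2 above 0.026 m and value of joint each of guard_blue1, guard_blue2 below 0.004 m and horizontal distance between stopper_shoulder and flask_rim below 0.006 m and z of stopper_shoulder in the frame of flask_rim between -0.004 and 0.004 m and angle between stopper's own z axis and vertical below 0.1 rad and linear speed of each of stopper, stone1, stone2, stone3 below 0.03 m/s and angle between stone1's own z axis and vertical between 1.42 and 1.72 rad and x of stone1 in the frame of mat between -0.13 and 0.13 m and y of stone1 in the frame of mat between -0.06 and 0.06 m and z of stone1 in the frame of mat between 0.03 and 0.052 m and angle between stone2's own z axis and vertical between 1.42 and 1.72 rad and x of stone2 in the frame of mat between -0.13 and 0.13 m and y of stone2 in the frame of mat between -0.06 and 0.06 m and z of stone2 in the frame of mat between 0.03 and 0.052 m and angle between stone3's own z axis and vertical between 1.42 and 1.72 rad and x of stone3 in the frame of mat between -0.13 and 0.13 m and y of stone3 in the frame of mat between -0.06 and 0.06 m and z of stone3 in the frame of mat between 0.03 and 0.052 m and distance between stone1 and stone2 above 0.045 m and distance between each of stone1, stone2 and stone3 above 0.045 m); the robot touches nothing.
It fails at once if one of the other tools (mallet, rasp, knife, spoon blank, wax tin, sanding cork, brush) is moved more than 30 mm (distance of any of mallet, rasp, knife, spoon_blank, wax_tin, sanding_cork, bench_brush from where it was at the start of the episode above 0.03 m).
It fails at once if the robot strikes or pushes the glass flask with more than 40 N (contact force between the arm and flask above 40 N).
Of stone1, stone2, stone3 only 2 to 3 are there at a start; the rules pass over those that are not, and their reading is None.
At some moment in a run one of stone1, stone2, stone3 may be knocked a few centimetres aside while the robot is not near it.
It also fails if it takes over 210 s, if anything falls off the work surface, if the arm or the gripper's body presses on something with over 40 N, if the wrist force passes 120 N, or if a joint passes its speed limit or range.

## Robot

A 6-joint arm with a two-finger parallel gripper is mounted at the origin on the work surface. World frame = base frame: x ahead of the robot, y to its left, z up, the work surface at z = 0. Lengths are in m, angles in rad, forces in N, time in s.
With the tool pointing down it reaches from about 0.35 to 0.775 m from the base axis. Payload 5.5 kg.
Tool frame: the origin (TCP) lies between the finger pads; the fingertips stand 19 mm ahead of it and the grasp point (between the pads) is the TCP; z points along the fingers, y is the direction in which the jaws open and shut (so a half turn about z gives the same grasp; the last joint's range is limited). The gripper opens to 85 mm and grips with 20 to 120 N. Pads are 22 mm wide; open, the fingers measure 114 mm over their backs; the gripper's body (76 mm by 85 mm) begins 54 mm behind the grasp point. The pads swing forward as they close: fully open they stand 13 mm farther back than shut.
Start: joints at [-1.316, 0.313, 0.046, 1.304, 0, 1.431], TCP at [0.221, -0.531, 0.25] pointing down, gripper open.
Joint ranges: [-2.76, 2.76], [-0.86, 1.69], [-1.03, 1.26], [-2.2, 2.34], [-1.47, 1.5], [-3.14, 3.14]. Speed limits (rad/s): [2.57, 2.57, 3.14, 3.14, 3.14, 3.14].

## Interface

Orientations are given as a unit quaternion [w, x, y, z].
In Python, from workcell import get_state, cams, workorder gives the robot as it stands.
- The arm moves only by the tool play_rows, never from a script. Its argument "series" is text: rows parted by semicolons, each of 7 numbers parted by spaces: the opening in per cent of the stroke, from 0 (shut) to 100 (fully open), then the shift along the tool's x, y, z in cm, then the turn, a rotation vector about the tool's x, y, z in degrees. A call has 1 to 12 rows; each row shifts and turns the commanded pose from where the row before left it, along the tool's axes as they then stand; what a row does not reach is not made up. A row lasts 1/8 s, in which the tool goes at most 62.5 mm and 10.7 degrees, less where a joint would pass 70% of its speed; a pose out of reach is approached as far as the arm can. A call with a gripper value outside its range is refused whole. The fingers move at their own pace and stop on an object; "newtons" is the grip in N (left out, the last holds). Time passes only in rows, so rows that do not move let the fingers close. It gives the time, the measured TCP pose, the force and the opening at its end, in the units of the state.
- get_state(): the state, without advancing time (a new reading comes with each control period).
- cams.read_camera(name): name is "scene" or "top" or "wrist"; returns the picture (384x512x3 uint8, red, green, blue); there is no depth.
- cams.get_calibration(name): a dict with "fx", "fy", "cx", "cy" (pixels), "rvec" (rotation vector, rad) and "tvec" (3), from world to camera coordinates, as OpenCV has them. Camera axes: x right, y down, z forward; pixel columns grow to the right and rows downward; lengths in m; the calibration is good to about 2 mm. A picture is of the moment at which its call begins: read the wrist's pose just before it. get_calibration takes no time and is no camera call; for the wrist camera it gives the pose at the moment of the call.
- workorder.hand_in(): hands the job in, once; it reports no verdict.
The state is a dict: "clock": time; "joint_pos": joint angles; "qvel": joint speeds; "tau": joint torques, N m; "tcp_pos": TCP position; "orientation": TCP orientation; "wrist_force": force on the tool from outside, world axes, zero at the start; "ft_torque": the same for the moment, N m; "finger_gap": finger opening in m.
Only numpy, scipy, OpenCV 4.12 (cv2) and the standard library are available. Lean on these libraries where they do the work, as an engineer would, in place of code of your own. Each camera call takes 0.05 s, during which the arm holds its last target.

## Working session

There is one attempt and no reset: what is moved stays moved. The work goes in short steps, Python scripts to look and compute and a tool call to move; the robot and the scene stay as the last step left them, time stands still between calls to the robot, and variables do not carry over. Pictures are saved under pics/ and viewed, and the job is handed in when it is done.

Besides the shell and the picture viewer there is one more tool, called after "Emit:" in YAML: its name, and indented under it one key for each argument. play_rows: Moves the arm, as the interface text tells. Its arguments: {"type":"object","properties":{"series":{"type":"string"},"newtons":{"type":"number"}},"required":["series"]}

```bash
ls; mkdir -p pics
python3 - <<'E'
from workcell import get_state,cams,workorder
import cv2
s=get_state();print(s)
for n in("scene","top","wrist"):
    c=cams.get_calibration(n);print(n,c)
    im=cams.read_camera(n);cv2.imwrite(f"pics/{n}0.png",cv2.resize(im[:,:,::-1],(800,600),interpolation=cv2.INTER_CUBIC)); cv2.imwrite(f"pics/{n}0_raw.png",im[:,:,::-1])
E
```

```text
pics
{'clock': 0.0, 'joint_pos': array([-1.31559940e+00,  3.14005057e-01,  4.49834118e-02,  1.30355789e+00,
       -6.03042967e-06,  1.43120821e+00]), 'qvel': array([-0.00242699,  0.00095862, -0.00097551, -0.0004181 ,  0.0013365 ,
       -0.00043405]), 'tau': array([-2.51568226e-04, -4.80630004e+01,  2.98530400e+01,  1.92724908e-02,
       -2.28335853e-04,  2.54429096e-06]), 'tcp_pos': array([ 0.22102992, -0.53032559,  0.24940797]), 'orientation': array([-8.89940799e-04,  9.80580882e-01,  1.96113079e-01, -5.45201287e-05]), 'wrist_force': array([-0.08887291, -0.81709919,  0.61297959]), 'ft_torque': array([-0.02268701,  0.01030932, -0.02216367]), 'finger_gap': 0.08518987854132729}
scene {'fx': 386.48032346213273, 'fy': 386.48032346213273, 'cx': 258.5000096051204, 'cy': 189.61455654124137, 'rvec': array([ 0.68511562,  2.51673364, -1.22948111]), 'tvec': array([ 0.47538333, -0.084405  ,  1.55185975])}
top {'fx': 398.5123158629235, 'fy': 398.5123158629235, 'cx': 251.85140052310862, 'cy': 193.504344272927, 'rvec': array([ 2.14657738, -2.11667525,  0.14086271]), 'tvec': array([-0.01783459,  0.57758678,  1.20979494])}
wrist {'fx': 275.7365609895716, 'fy': 275.7365609895716, 'cx': 256.2371559931898, 'cy': 191.76473819538788, 'rvec': array([-2.40424247,  1.60219267,  0.23914394]), 'tvec': array([-0.57455005, -0.03718962,  0.37923467])}
```

View pics/scene0.png

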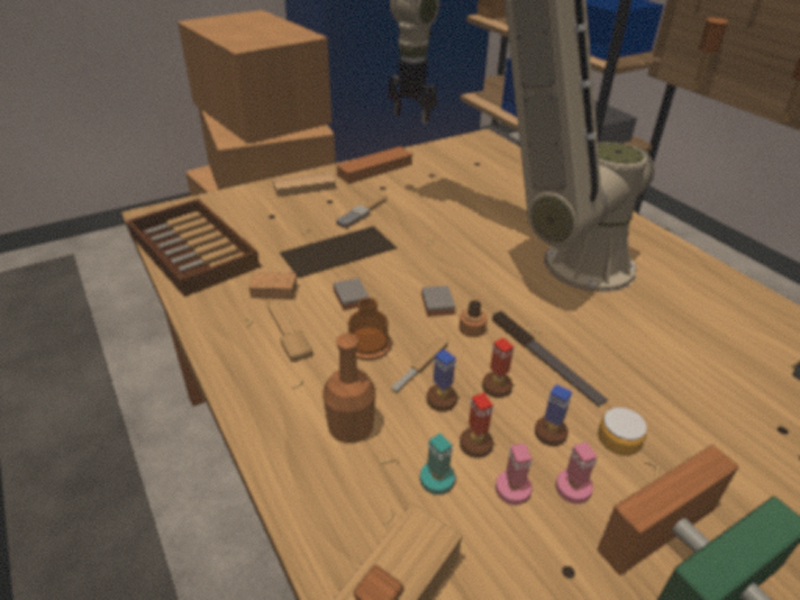

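View pics/top0.png

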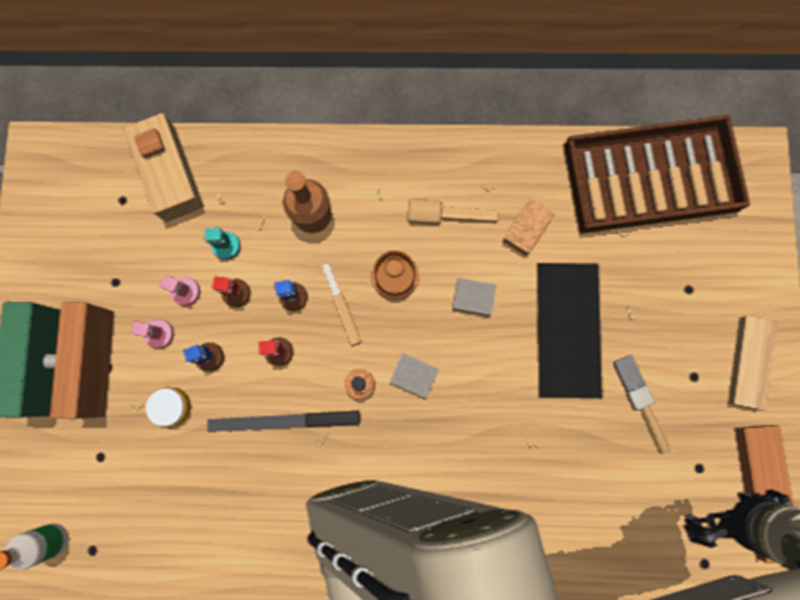

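View pics/wrist0.png

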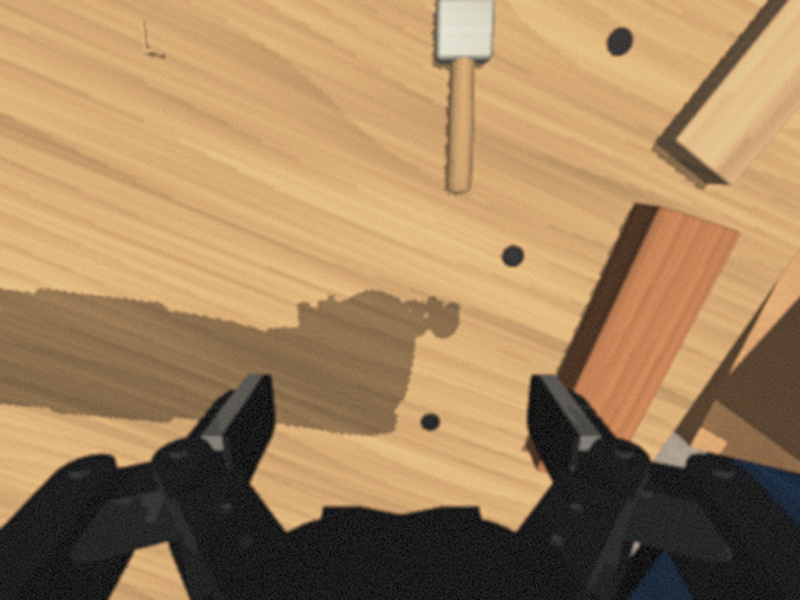

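Scene view (800 px) shows red guards at (502,347) and (482,402), and blue ones at (445,358) and (560,393). The look-alikes are turquoise (440,443) and pink (519,452) and (582,452). The stopper is at (475,308) in its ring and the flask at (368,325). Stones are at (350,292) and (438,299), and the mat is at (338,250). The big bottle shape at (350,390) is the mallet.

Top view shows reds at (222,285) and (270,349), and blues at (287,290) and (197,354). The stopper is at (358,384), the flask at (395,272), stones at (474,297) and (413,376), and the mat at (570,330). I see only two stones.

```bash
cat > h.py <<'E'
import numpy as np,cv2
from scipy.spatial.transform import Rotation as R
from workcell import get_state,cams,workorder
def cal(n):
    c=cams.get_calibration(n);K=np.array([[c['fx'],0,c['cx']],[0,c['fy'],c['cy']],[0,0,1.]])
    return K,cv2.Rodrigues(np.array(c['rvec']))[0],np.array(c['tvec'])
def ray(n,px,C=None):
    K,Rm,t=C or cal(n);d=Rm.T@np.linalg.solve(K,[px[0],px[1],1.]);return -Rm.T@t,d/np.linalg.norm(d)
def onz(n,px,z,C=None):
    o,d=ray(n,px,C);return o+d*(z-o[2])/d[2]
def proj(n,P,C=None):
    K,Rm,t=C or cal(n);p=K@(Rm@np.array(P,float)+t);return p[:2]/p[2]
def tri(r):
    A=np.zeros((3,3));b=np.zeros(3)
    for o,d in r:
        M=np.eye(3)-np.outer(d,d);A+=M;b+=M@o
    x=np.linalg.solve(A,b);return x,[np.linalg.norm(np.cross(d,x-o)) for o,d in r]
def crop(im,x0,y0,x1,y1,fn,s=4):
    cv2.imwrite('pics/'+fn,cv2.resize(im[y0:y1,x0:x1,::-1],None,fx=s,fy=s,interpolation=cv2.INTER_CUBIC))
E
python3 - <<'E'
from h import *
t=cams.read_camera('top');s=cams.read_camera('scene')
crop(t,80,140,280,290,'t1.png');crop(t,240,140,400,270,'t2.png',5)
crop(s,190,170,390,320,'s1.png')
K,Rm,tt=cal('wrist');st=get_state();Rt=R.from_quat(np.roll(st['orientation'],-1)).as_matrix()
print('cam in tool',Rt.T@(-Rm.T@tt-st['tcp_pos']),'camz in tool',Rt.T@Rm[2])
E
```

```text
cam in tool [ 0.07400855  0.00054666 -0.12308841] camz in tool [-2.89238841e-01 -4.01942357e-04  9.57256879e-01]
```

View pics/t1.png

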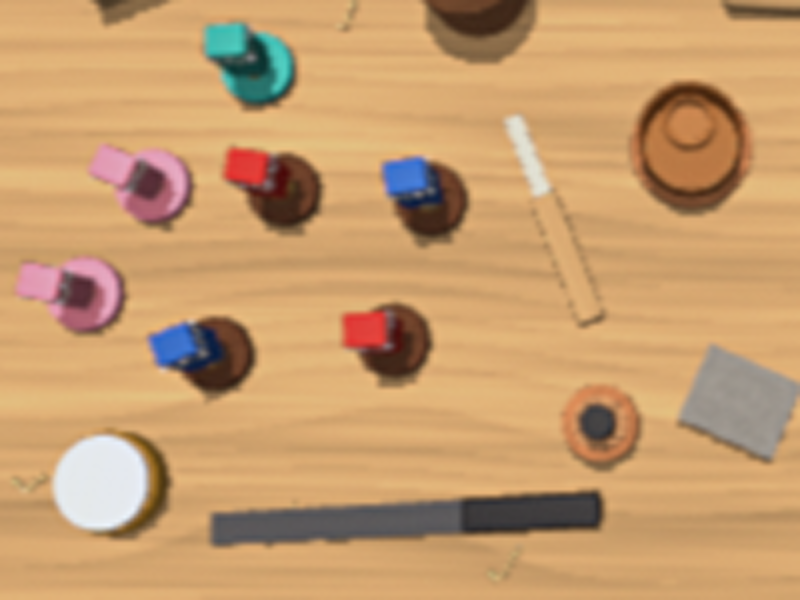

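View pics/t2.png

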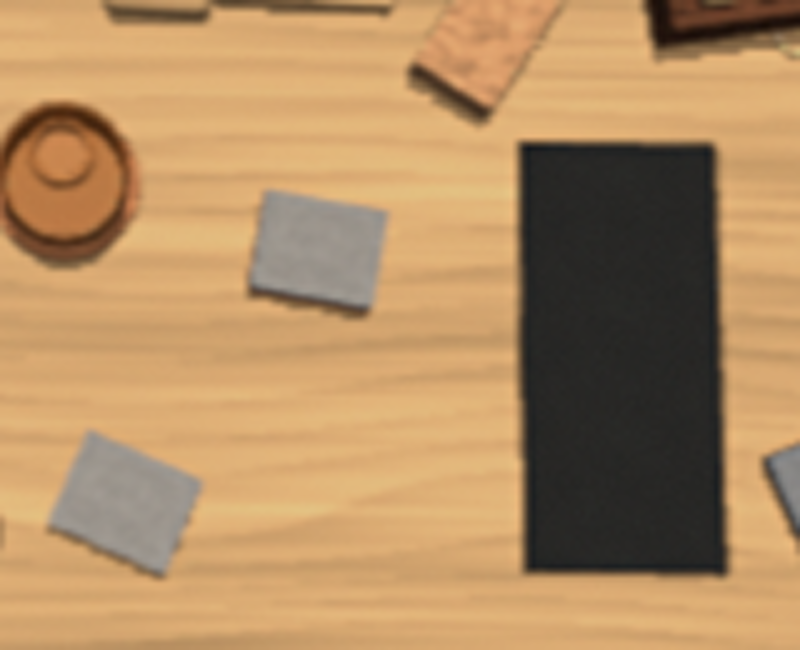

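View pics/s1.png

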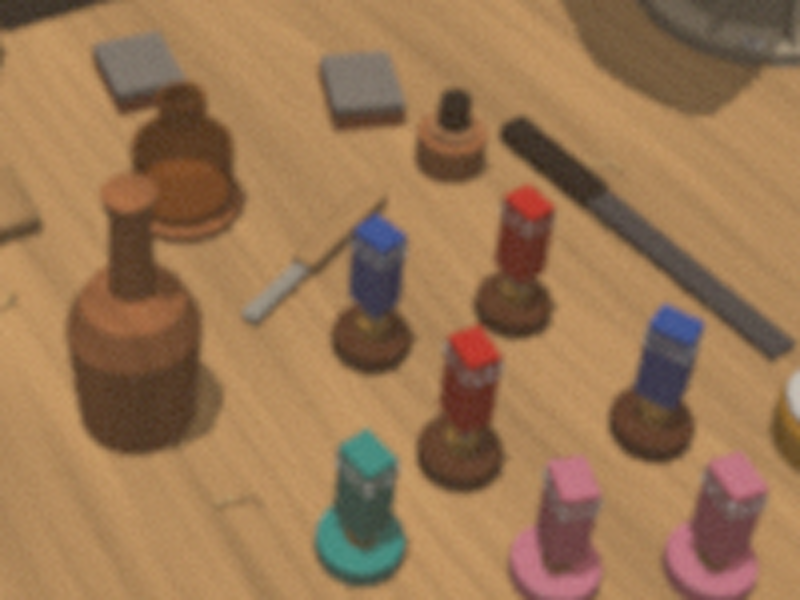

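The crops confirm the choices: two true red, two true blue, and the pink and turquoise ones are decoys. Next I triangulate the tops, stopper, rim and stones.

```bash
cat > meas.py <<'E'
from h import *
def blobs(im,hr,smin,vmin,amin=15):
    hsv=cv2.cvtColor(im,cv2.COLOR_RGB2HSV);m=np.zeros(im.shape[:2],np.uint8)
    for lo,hi in hr: m|=cv2.inRange(hsv,(lo,smin,vmin),(hi,255,255))
    n,l,st,ce=cv2.connectedComponentsWithStats(m)
    return [(ce[i].round(1),st[i,4],l==i) for i in range(1,n) if st[i,4]>=amin]
E
python3 - <<'E'
from meas import *
t=cams.read_camera('top');s=cams.read_camera('scene')
np.save('t.npy',t);np.save('s.npy',s)
for nm,im in(('top',t),('scene',s)):
  for c,hr in(('red',[(0,4),(174,179)]),('blue',[(108,125)])):
    for v in (120,150,170):
      print(nm,c,v,[(b[0].tolist(),int(b[1])) for b in blobs(im,hr,170,v)])
# sample values down scene guard
for u,v in ((190+525/4,170+205/4),(190+525/4,170+245/4),(190+378/4,170+235/4),(190+378/4,170+280/4)):
  print(s[int(v),int(u)])
E
```

```text
top red 120 [([141.4, 181.2], 73), ([170.7, 222.2], 81)]
top red 150 [([141.4, 181.2], 73), ([170.7, 222.2], 81)]
top red 170 [([141.2, 181.1], 70), ([170.6, 222.0], 78)]
top blue 120 [([181.1, 183.6], 59), ([123.3, 226.0], 66)]
top blue 150 [([181.1, 183.6], 59), ([123.2, 225.9], 63)]
top blue 170 [([181.1, 183.6], 59), ([123.0, 225.8], 59)]
scene red 120 [([321.8, 220.7], 49), ([308.1, 256.8], 72)]
scene red 150 [([322.0, 220.6], 45), ([308.0, 256.5], 66)]
scene red 170 [([321.9, 220.1], 35), ([308.0, 256.2], 57)]
scene blue 120 []
scene blue 150 []
scene blue 170 []
[190  61  52]
[100  50  37]
[ 68  86 148]
[62 57 75]
```

Run:
```python
from meas import *
t=np.load('t.npy');s=np.load('s.npy')
sb=cv2.GaussianBlur(s,(3,3),0)
for v in (110,120,130): print([(b[0].tolist(),int(b[1])) for b in blobs(sb,[(105,125)],110,v) if b[0][1]>200])
B=[b for b in blobs(sb,[(105,125)],110,120,25) if b[0][1]>200]
T=[('red',(141.3,181.2),(308.1,256.6)),('red',(170.7,222.1),(321.9,220.5))]
for tb in ((181.1,183.6),(123.2,226.0)):
  for b in B:
    x,e=tri([ray('top',tb),ray('scene',b[0])])
    print('blue',tb,b[0],x.round(4),np.round(e,4))
for n,a,b in T:
    x,e=tri([ray('top',a),ray('scene',b)]);print(n,x.round(4),np.round(e,4))
# orientations from top masks
for c,hr in(('red',[(0,4),(174,179)]),('blue',[(108,125)])):
  for b in blobs(t,hr,170,150):
    cn,_=cv2.findContours(b[2].astype(np.uint8),cv2.RETR_EXTERNAL,cv2.CHAIN_APPROX_NONE)
    r=cv2.minAreaRect(cn[0]);bx=cv2.boxPoints(r)
    P=np.array([onz('top',p,.115)[:2] for p in bx])
    e=[(np.linalg.norm(P[(i+1)%4]-P[i]).round(4),np.degrees(np.arctan2(*(P[(i+1)%4]-P[i])[::-1])).round(1)) for i in range(2)]
    print(c,b[0],e)
# stones, mat
g=cv2.cvtColor(t,cv2.COLOR_RGB2HSV)
def quad(m,z,nm):
    cn,_=cv2.findContours(m,cv2.RETR_EXTERNAL,cv2.CHAIN_APPROX_NONE)
    for c in cn:
        if cv2.contourArea(c)<250: continue
        r=cv2.minAreaRect(c);bx=cv2.boxPoints(r);P=np.array([onz('top',p,z)[:2] for p in bx])
        ed=[P[(i+1)%4]-P[i] for i in range(2)]
        print(nm,np.round(r[0],1),'ctr',P.mean(0).round(4),[(np.linalg.norm(e).round(4),np.degrees(np.arctan2(e[1],e[0])).round(1)) for e in ed])
m=cv2.inRange(g,(0,0,90),(179,45,200));m[:, :230]=0;m[:150]=0;m[262:]=0;m[:,330:]=0;quad(m,.025,'stone')
m=cv2.inRange(g,(0,0,0),(179,255,60));m[:150]=0;m[290:]=0;m[:,:330]=0;m[:,395:]=0;quad(m,.004,'mat')
```

```text
[([284.1, 228.2], 41), ([358.7, 251.2], 46)]
[([284.1, 228.2], 41), ([358.6, 251.2], 45)]
[([284.2, 228.0], 36), ([358.8, 251.0], 41)]
blue (181.1, 183.6) [284.1 228.2] [0.5945 0.2007 0.1142] [0.0003 0.0003]
blue (181.1, 183.6) [358.6 251.2] [0.5305 0.286  0.0994] [0.1055 0.1055]
blue (123.2, 226.0) [284.1 228.2] [0.5434 0.2919 0.1746] [0.0977 0.0977]
blue (123.2, 226.0) [358.6 251.2] [0.4658 0.3692 0.1073] [0.0001 0.0001]
red [0.6003 0.3211 0.1137] [0.0001 0.0001]
red [0.4789 0.2269 0.1125] [0.0002 0.0002]
red [141.4 181.2] [(np.float64(0.0244), np.float64(3.4)), (np.float64(0.0272), np.float64(-89.3))]
red [170.7 222.2] [(np.float64(0.0267), np.float64(-89.2)), (np.float64(0.0236), np.float64(-177.4))]
blue [181.1 183.6] [(np.float64(0.024), np.float64(-89.3)), (np.float64(0.0213), np.float64(-177.6))]
blue [123.2 225.9] [(np.float64(0.0259), np.float64(-70.6)), (np.float64(0.0209), np.float64(-158.1))]
stone [264.7 240. ] ctr [ 0.4338 -0.0517] [(np.float64(0.0614), np.float64(-23.2)), (np.float64(0.0765), np.float64(-113.1))]
stone [303.2 189.6] ctr [ 0.5956 -0.1729] [(np.float64(0.0627), np.float64(-10.1)), (np.float64(0.0764), np.float64(-99.9))]
mat [363.7 211. ] ctr [ 0.5338 -0.3686] [(np.float64(0.1249), np.float64(-87.7)), (np.float64(0.2742), np.float64(179.6))]
```

Run:
```python
from meas import *
t=np.load('t.npy');s=np.load('s.npy')
for n,a,b in (('rim',(252.4,171.3),(235.3,193.8)),('knob',(229.5,245.3),(304,194.3))):
    x,e=tri([ray('top',a),ray('scene',b)]);print(n,x.round(4),np.round(e,4), onz('top',a,.115 if n=='rim' else .072))
crop(t,235,155,275,185,'rim_t.png',16);crop(s,220,180,260,220,'rim_s.png',15)
crop(s,285,180,325,220,'st_s.png',15)
# stone height: scene rays of the stones top corners vs top
```

```text
rim [ 0.6361 -0.0122  0.1084] [0.0008 0.0008] [ 0.63410873 -0.01193587  0.115     ]
knob [0.4136 0.0558 0.0672] [0.0012 0.0012] [0.41443371 0.05465985 0.072     ]
```

View pics/rim_s.png

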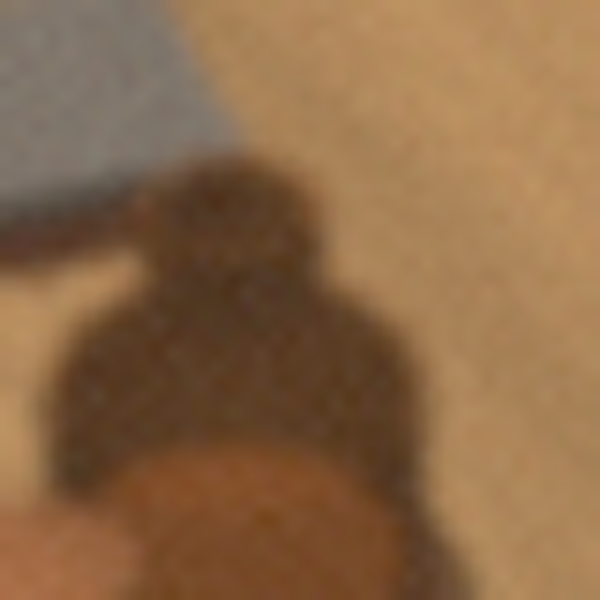

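View pics/rim_t.png

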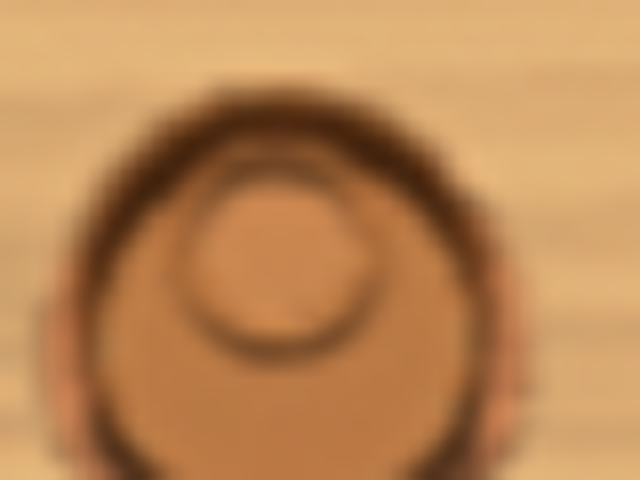

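View pics/st_s.png

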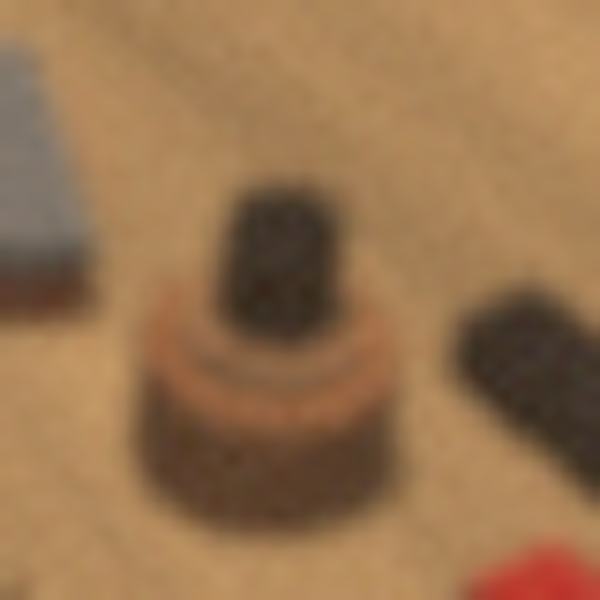

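Emit:
play_rows:
  series: "100 0 0 0 0 0 7.5;100 0 0 0 0 0 7.5;100 0 0 0 0 0 7.6;100 1.7 -5 0 0 0 0;100 1.7 -5 0 0 0 0;100 1.7 -5 0 0 0 0;100 1.7 -5 0 0 0 0;100 1.7 -5 0 0 0 0;100 1.7 -5 0 0 0 0;100 1.7 -5 0 0 0 0;100 1.7 -5 0 0 0 0;100 1.7 -5 0 0 0 0"
  newtons: 40

```text
clock: 1.85
tcp_pos: [0.3744, -0.0792, 0.2506]
orientation: [0.0, 1.0, -0.0, 0.001]
wrist_force: [0.6, 0.2, -0.2]
finger_gap: 0.0855
```

```bash
cat > st.py <<'E'
from h import *
def pose():
    s=get_state();r=R.from_quat(np.roll(s['orientation'],-1)).as_matrix()
    print('t',round(s['clock'],2),'tcp',s['tcp_pos'].round(4),'x-axis yaw',np.degrees(np.arctan2(r[1,0],r[0,0])).round(2),'z',r[:,2].round(3),'F',s['wrist_force'].round(1),'gap',round(s['finger_gap'],4),'j',s['joint_pos'].round(2))
    return s['tcp_pos'],r
if __name__=='__main__':
    import sys
    p,r=pose()
    for a in sys.argv[1:]:
        q=np.array([float(v) for v in a.split(',')]);print('shift cm',((r.T@(q-p))*100).round(2))
E
python3 st.py .479,.227,.25
```

```text
t 1.85 tcp [ 0.3744 -0.0792  0.2506] x-axis yaw -0.0 z [ 0.001 -0.001 -1.   ] F [ 0.6  0.2 -0.2] gap 0.0855 j [-0.42 -0.06 -0.39  1.24 -0.    2.72]
shift cm [ 10.46 -30.62   0.06]
```

Emit:
play_rows:
  series: "100 0 0 0 0 0 -10;100 0 0 0 0 0 -10;100 0 0 0 0 0 -10;100 0 0 0 0 0 -10;100 0 0 0 0 0 -10;100 0 0 0 0 0 -10;100 0 0 0 0 0 -10;100 0 0 0 0 0 -10;100 0 0 0 0 0 -10;100 0 0 0 0 0 0"

```text
clock: 3.1
tcp_pos: [0.374, -0.0808, 0.2504]
orientation: [0.0, 0.708, 0.707, 0.0]
wrist_force: [0.4, 0.4, 0.0]
finger_gap: 0.0855
```

```bash
python3 - <<'E'
from st import *
pose();C=cal('wrist');im=cams.read_camera('wrist');cv2.imwrite('pics/w1.png',cv2.resize(im[:,:,::-1],(800,600)))
for P in ((.634,-.012,.115),(.4144,.055,.072),(.479,.227,.1125)):print(proj('wrist',P,C)*1.5625)
E
python3 st.py .4144,.055,.12
```

```text
t 3.1 tcp [ 0.374  -0.0808  0.2504] x-axis yaw 89.91 z [ 0. -0. -1.] F [0.4 0.4 0. ] gap 0.0855 j [-0.42 -0.06 -0.39  1.24 -0.    1.15]
[849.79102745 177.1796645 ]
[463.62641018  65.63728349]
[ 646.7154765  -410.38252919]
t 3.15 tcp [ 0.374  -0.0808  0.2504] x-axis yaw 89.83 z [ 0. -0. -1.] F [-0.2 -0.7 -0.4] gap 0.0852 j [-0.42 -0.06 -0.39  1.24 -0.    1.15]
shift cm [13.59  4.   13.04]
```

View pics/w1.png

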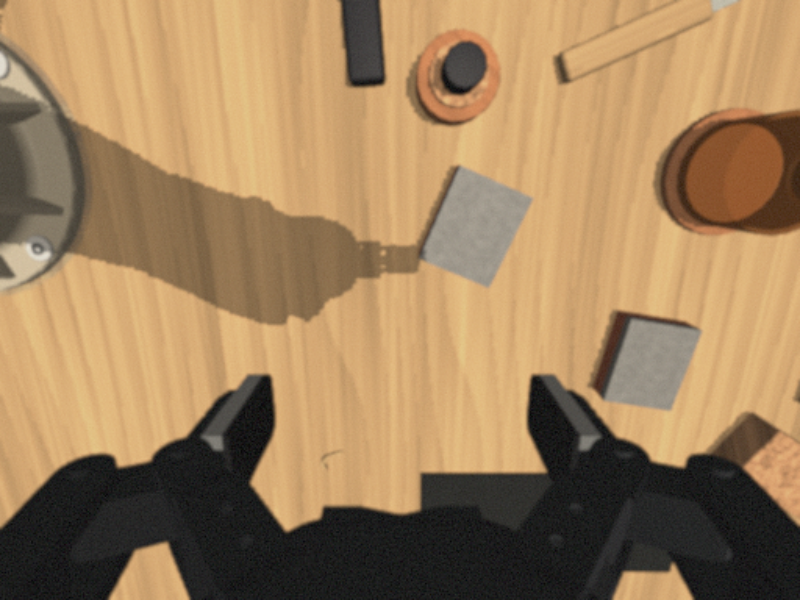

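Wrist view shows the stopper knob at (464,66), against a predicted (463.6,65.6). The stones are at (476,225) and (648,362), and the flask at the right edge. Next I go over to view the rim close up.

Emit:
play_rows:
  series: "100 0 5 0 0 0 0;100 0 5 0 0 0 0;100 0 5 0 0 0 0;100 0 5 0 0 0 0;100 0 4 0 0 0 0;100 0 0 0 0 0 0;100 0 0 0 0 0 0"

```text
clock: 4.03
tcp_pos: [0.6132, -0.0805, 0.2498]
orientation: [-0.001, 0.707, 0.707, -0.001]
wrist_force: [-0.7, -0.2, -0.6]
finger_gap: 0.0854
```

Run:
```python
from st import *
pose();C=cal('wrist');im=cams.read_camera('wrist');cv2.imwrite('pics/w2.png',cv2.resize(im[:,:,::-1],(800,600)))
np.save('w2.npy',im);np.save('w2c.npy',np.array(C,dtype=object),allow_pickle=True)
p=proj('wrist',(.634,-.012,.115),C);print(p*1.5625)
x,y=p.astype(int);crop(im,x-50,y-40,x+50,y+40,'w2c.png',8)
```

```text
t 4.03 tcp [ 0.6132 -0.0805  0.2498] x-axis yaw 89.94 z [-0.002  0.    -1.   ] F [-0.7 -0.2 -0.6] gap 0.0854 j [-0.26  0.4   0.17  1.34 -0.    1.31]Traceback (most recent call last):
  File "<stdin>", line 3, in <module>
ValueError: could not broadcast input array from shape (3,3) into shape (3,)
```

Run:
```python
from st import *
import pickle
pose();C=cal('wrist');im=cams.read_camera('wrist')
np.save('w2.npy',im);pickle.dump(C,open('w2c.pkl','wb'))
p=proj('wrist',(.634,-.012,.115),C);print(p)
x,y=p.astype(int);print(x-50,y-40);crop(im,x-50,y-40,x+50,y+40,'w2c.png',8)
```

```text
t 4.08 tcp [ 0.613  -0.0806  0.2502] x-axis yaw 89.94 z [-0.001  0.    -1.   ] F [-0.3  0.1 -0.1] gap 0.0854 j [-0.26  0.4   0.17  1.34 -0.    1.31]
[279.12110795 114.07114306]
229 74
```

View pics/w2c.png

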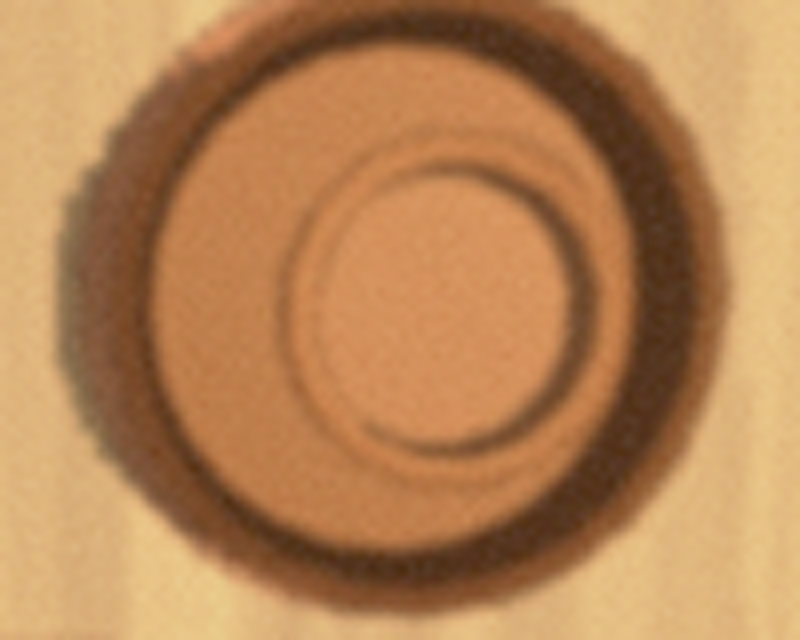

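Run:
```python
from h import *
import pickle
C=pickle.load(open('w2c.pkl','rb'))
a=(285.6,111.9)
print('wrist rim',onz('wrist',a,.115,C), 'bodycirc z0..', [onz('wrist',(229+394/8-.5,74+297/8-.5),z,C).round(4) for z in(0,.01,.09)])
for b in((252.1,170.6),(252.5,171.2)): print('top rim',onz('top',b,.115)); 
print('cam',-cal('top')[1].T@cal('top')[2])
x,e=tri([ray('wrist',a,C),ray('top',(252.1,170.6))]);print(x,e)
x,e=tri([ray('wrist',a,C),ray('top',(252.1,170.6)),ray('scene',(235.3,193.2))]);print(x,e)
# known knob check
for P in((.6386,-.0115,.115),): print(proj('top',P),proj('scene',P))
```

```text
wrist rim [ 0.63978664 -0.01012397  0.115     ] bodycirc z0.. [array([ 0.6412, -0.0098,  0.    ]), array([ 0.6404, -0.0097,  0.01  ]), array([ 0.6345, -0.0092,  0.09  ])]
top rim [ 0.63623739 -0.01100473  0.115     ]
top rim [ 0.63441757 -0.01223051  0.115     ]
cam [ 0.38634936 -0.03795389  1.28328564]
[ 0.64289848 -0.01037986  0.08399028] [np.float64(9.469983121587843e-05), np.float64(9.469983121591422e-05)]
[ 0.63821386 -0.01051519  0.11275807] [np.float64(0.0018280785073189305), np.float64(0.0015258598982002829), np.float64(0.00038415974320463284)]
[252.27756024 169.8291342 ] [234.92704664 192.56842309]
```

Emit:
play_rows:
  series: "100 2.72 -3.98 0.5 0 0 0;100 2.72 -3.98 0.5 0 0 0;100 2.72 -3.98 1 0 0 0;100 2.72 -3.98 1.5 0 0 0;100 2.72 -3.98 1.5 0 0 0;70 0 0 3 0 0 0;70 0 0 3 0 0 0;70 0 0 0 0 0 0;70 0 0 0 0 0 0"

```text
clock: 5.25
tcp_pos: [0.4151, 0.0551, 0.1415]
orientation: [0.001, 0.707, 0.707, 0.0]
wrist_force: [-0.2, 0.2, 0.5]
finger_gap: 0.06
```

Run:
```python
from st import *
p,r=pose();C=cal('wrist');im=cams.read_camera('wrist');cv2.imwrite('pics/w3.png',cv2.resize(im[:,:,::-1],(800,600)))
print(proj('wrist',(.4144,.055,.072),C)*1.5625,proj('wrist',p,C)*1.5625)
```

```text
t 5.25 tcp [0.4151 0.0551 0.1415] x-axis yaw 89.98 z [ 0.001 -0.    -1.   ] F [-0.2  0.2  0.5] gap 0.06 j [-0.06  0.08 -0.52  0.97 -0.    1.51]
[397.62035123 330.26479291] [398.84934004 406.99470013]
```

View pics/w3.png

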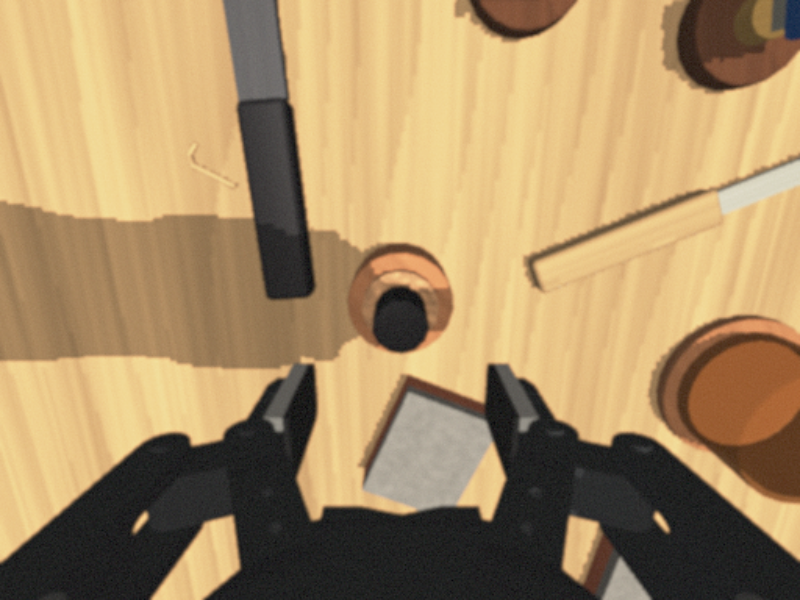

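Emit:
play_rows:
  series: "60 0.2 0 3 0 0 0;60 0 0 3 0 0 0;60 0 0 1.6 0 0 0;60 0 0 0 0 0 0;0 0 0 0.2 0 0 0;0 0 0 0 0 0 0;0 0 0 0 0 0 0;0 0 0 0 0 0 0;0 0 0 0 0 0 0"
  newtons: 40

```text
clock: 6.42
tcp_pos: [0.4161, 0.0571, 0.0634]
orientation: [0.001, 0.707, 0.707, 0.001]
wrist_force: [-0.8, 0.1, 7.4]
finger_gap: 0.0269
```

Emit:
play_rows:
  series: "0 0 0 -1 0 0 0;0 0 0 -3 0 0 0;0 0 0 -3.5 0 0 0;0 0 0 -3.5 0 0 0;0 0 0 -3 0 0 0;0 -1 3.5 0 0 0 0;0 -1 3.5 0 0 0 0;0 -1 3.5 0 0 0 0;0 -1 3.5 0 0 0 0;0 -1 3.5 0 0 0 0;0 -1 3.5 0 0 0 0;0 0 0 0 0 0 0"

```text
clock: 7.92
tcp_pos: [0.6267, -0.0035, 0.2016]
orientation: [0.0, 0.707, 0.707, -0.0]
wrist_force: [-0.6, 0.4, -1.2]
finger_gap: 0.0266
```

```bash
python3 - <<'E'
from st import *
p,r=pose();C=cal('wrist');im=cams.read_camera('wrist');cv2.imwrite('pics/w4.png',cv2.resize(im[:,:,::-1],(800,600)))
t=cams.read_camera('top');s=cams.read_camera('scene')
q=proj('scene',p).astype(int);crop(s,q[0]-40,q[1]-30,q[0]+40,q[1]+50,'s4.png',7)
E
python3 st.py .638,-.0105,.2
```

```text
t 7.92 tcp [ 0.6267 -0.0035  0.2016] x-axis yaw 89.97 z [-0. -0. -1.] F [-0.6  0.4 -1.2] gap 0.0266 j [-0.13  0.43  0.1   1.24 -0.    1.44]
t 8.07 tcp [ 0.624  -0.0024  0.2022] x-axis yaw 90.03 z [-0.002  0.    -1.   ] F [ 0.   0.5 -1.1] gap 0.0268 j [-0.13  0.43  0.09  1.24  0.    1.44]
shift cm [-0.81  1.4   0.22]
```

View pics/w4.png

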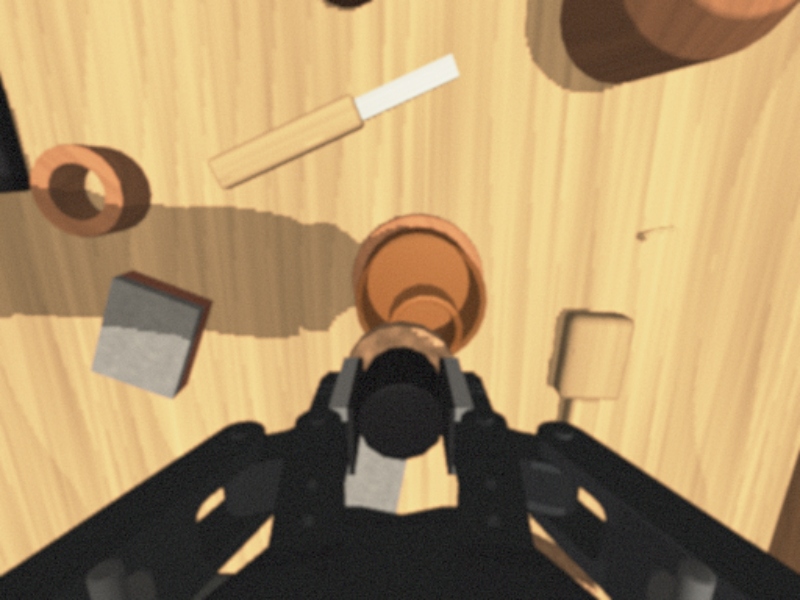

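View pics/s4.png

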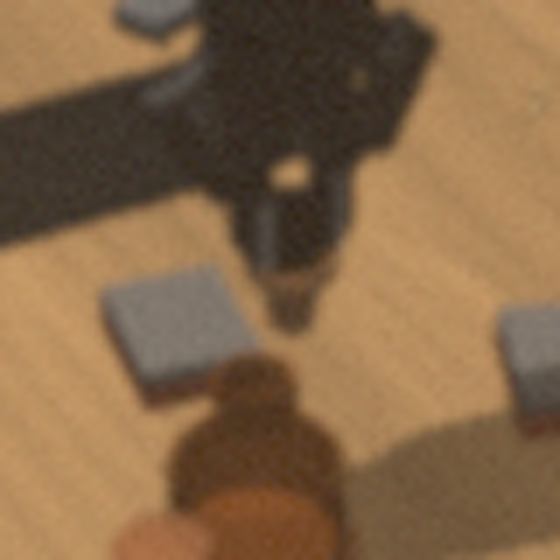

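Run:
```python
from st import *
import pickle
p,r=pose();C=cal('wrist');im=cams.read_camera('wrist');pickle.dump(C,open('w5.pkl','wb'))
crop(im,232,170,312,230,'w5.png',10)
for x in(.636,.638,.640):print(proj('wrist',(x,-.0105,.115),C))
```

```text
t 8.07 tcp [ 0.624  -0.0024  0.2022] x-axis yaw 90.03 z [-0.002  0.    -1.   ] F [ 0.   0.5 -1.1] gap 0.0268 j [-0.13  0.43  0.09  1.24  0.    1.44]
[270.52901887 212.90304769]
[272.98216915 212.90554642]
[275.43537454 212.90804522]
```

View pics/w5.png

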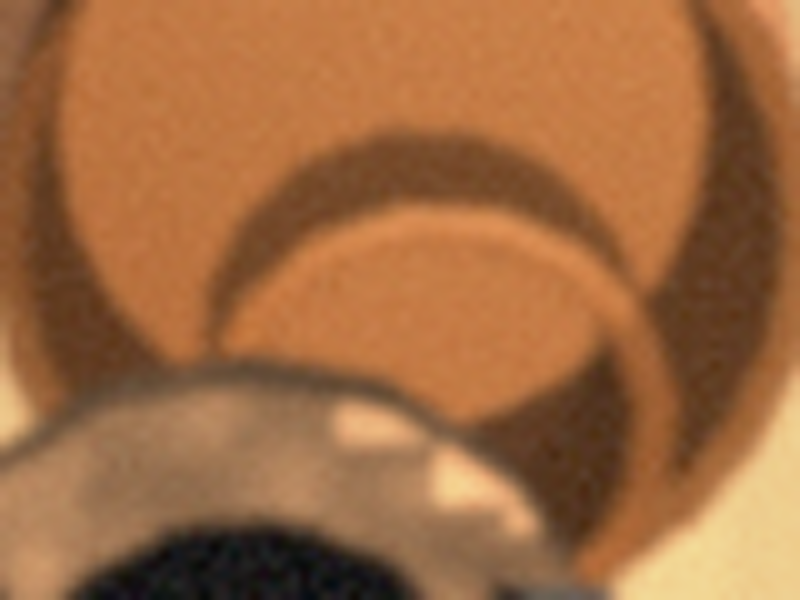

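Emit:
play_rows:
  series: "0 -0.8 1.5 0 0 0 0;0 0 0 0 0 0 0;0 0 0 0 0 0 0;0 0 0 0 0 0 0"

```text
clock: 8.62
tcp_pos: [0.6393, -0.0103, 0.2025]
orientation: [-0.0, 0.707, 0.707, -0.0]
wrist_force: [0.7, -0.1, -0.5]
finger_gap: 0.027
```

```bash
python3 st.py .6395,-.0105,.1424
python3 - <<'E'
from st import *
s=cams.read_camera('scene');crop(s,210,160,270,220,'s6.png',10)
E
```

```text
t 8.62 tcp [ 0.6393 -0.0103  0.2025] x-axis yaw 90.04 z [-0.  0. -1.] F [ 0.7 -0.1 -0.5] gap 0.027 j [-0.14  0.46  0.14  1.25  0.    1.43]
shift cm [-0.02  0.02  6.01]
```

View pics/s6.png

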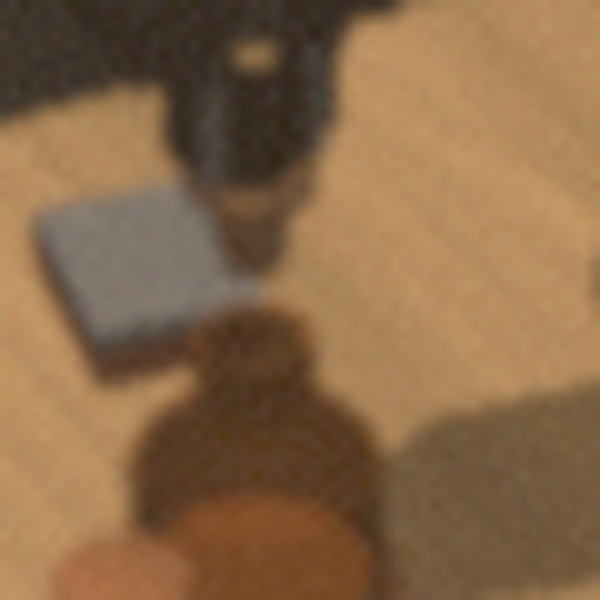

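Emit:
play_rows:
  series: "0 0 0 2 0 0 0;0 0 0 1.5 0 0 0;0 0 0 0 0 0 0;0 0 0 0.5 0 0 0;0 0 0 0.5 0 0 0;0 0 0 0 0 0 0"

```text
clock: 9.43
tcp_pos: [0.6398, -0.0107, 0.157]
orientation: [-0.0, 0.707, 0.707, -0.0]
wrist_force: [-0.2, -0.2, -0.3]
finger_gap: 0.0269
```

Emit:
play_rows:
  series: "0 0 0 0.3 0 0 0;0 0 0 0.3 0 0 0;0 0 0 0 0 0 0"

```text
clock: 9.8
tcp_pos: [0.6398, -0.0107, 0.151]
orientation: [-0.0, 0.707, 0.707, -0.0]
wrist_force: [0.9, -0.0, -1.2]
finger_gap: 0.0269
```

Inside without contact force. Down the last 8–9 mm.

Emit:
play_rows:
  series: "0 0 0 0.3 0 0 0;0 0 0 0.3 0 0 0;0 0 0 0.1 0 0 0;0 0 0 0 0 0 0"

```text
clock: 10.3
tcp_pos: [0.6399, -0.0107, 0.1441]
orientation: [-0.0, 0.707, 0.707, -0.0]
wrist_force: [-0.5, 0.3, -1.1]
finger_gap: 0.027
```

Emit:
play_rows:
  series: "0 0 0 0.15 0 0 0;0 0 0 0 0 0 0"

```text
clock: 10.55
tcp_pos: [0.6399, -0.0107, 0.1427]
orientation: [-0.0, 0.707, 0.707, -0.0]
wrist_force: [-0.4, 0.1, -0.7]
finger_gap: 0.0268
```

Emit:
play_rows:
  series: "0 0 0 0.15 0 0 0;0 0 0 0 0 0 0"

```text
clock: 10.8
tcp_pos: [0.64, -0.0107, 0.1425]
orientation: [0.0, 0.707, 0.707, 0.0]
wrist_force: [-2.2, 0.5, 4.1]
finger_gap: 0.0268
```

Emit:
play_rows:
  series: "0 0 0 0.1 0 0 0;0 0 0 0 0 0 0"

```text
clock: 11.05
tcp_pos: [0.64, -0.0107, 0.1424]
orientation: [0.001, 0.707, 0.707, 0.0]
wrist_force: [-3.5, 0.9, 10.3]
finger_gap: 0.0269
```

Seated at exactly the predicted height. Release and rise.

Emit:
play_rows:
  series: "0 0 0 -0.1 0 0 0;55 0 0 -0.1 0 0 0;55 0 0 0 0 0 0;55 0 0 0 0 0 0;55 0 0 0 0 0 0;55 0 0 -3 0 0 0;55 0 0 -4 0 0 0;55 4 0 -3 0 0 0;55 4 0 0 0 0 0;55 0 0 0 0 0 0"

```text
clock: 12.3
tcp_pos: [0.6399, 0.0719, 0.2428]
orientation: [0.0, 0.706, 0.709, 0.0]
wrist_force: [-0.4, -0.5, -0.1]
finger_gap: 0.0473
```

```bash
python3 - <<'E'
from st import *
p,r=pose();s=cams.read_camera('scene');t=cams.read_camera('top');im=cams.read_camera('wrist')
a=cv2.resize(s[150:220,200:270,::-1],(400,400),interpolation=cv2.INTER_CUBIC);b=cv2.resize(im[:,:,::-1],(400,300))
b=cv2.copyMakeBorder(b,0,100,0,0,cv2.BORDER_CONSTANT);cv2.imwrite('pics/c7.png',np.hstack([a,b]))
E
python3 st.py .479,.227,.22
```

```text
t 12.3 tcp [0.6399 0.0719 0.2428] x-axis yaw 90.24 z [ 0.001  0.    -1.   ] F [-0.4 -0.5 -0.1] gap 0.0473 j [-0.01  0.45  0.23  1.35  0.    1.55]
t 12.45 tcp [0.6398 0.0689 0.2418] x-axis yaw 90.02 z [-0.001 -0.    -1.   ] F [-0.  -0.1  0.2] gap 0.0467 j [-0.02  0.45  0.23  1.35 -0.    1.55]
shift cm [ 15.81 -16.07   2.18]
```

View pics/c7.png

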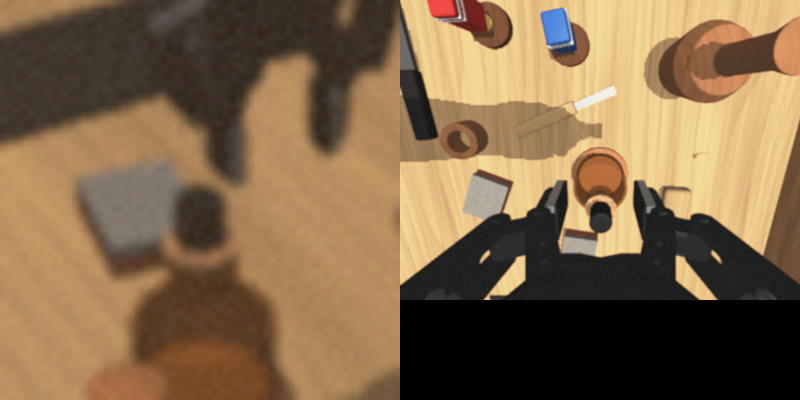

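Emit:
play_rows:
  series: "60 3.3 -1.15 0 0 0 0;60 3.3 -1.15 0 0 0 0;60 3.3 -1.15 0 0 0 0;60 3.3 -1.1 0 0 0 0;60 0 0 4 0 0 0;60 0 0 3 0 0 0;60 0 0 0 0 0 0;60 0 0 0 0 0 0"

```text
clock: 13.45
tcp_pos: [0.5951, 0.2006, 0.1732]
orientation: [0.0, 0.707, 0.707, 0.0]
wrist_force: [0.3, -0.3, -0.0]
finger_gap: 0.0511
```

Run:
```python
from st import *
p,r=pose();C=cal('wrist');im=cams.read_camera('wrist');cv2.imwrite('pics/w8.png',cv2.resize(im[:,:,::-1],(800,600)))
print(proj('wrist',(.5945,.2007,.1142),C)*1.5625)
```

```text
t 13.45 tcp [0.5951 0.2006 0.1732] x-axis yaw 89.95 z [ 0.001 -0.    -1.   ] F [ 0.3 -0.3 -0. ] gap 0.0511 j [ 0.2   0.44  0.05  1.17 -0.    1.77]
[397.88664518 338.12348746]
```

View pics/w8.png

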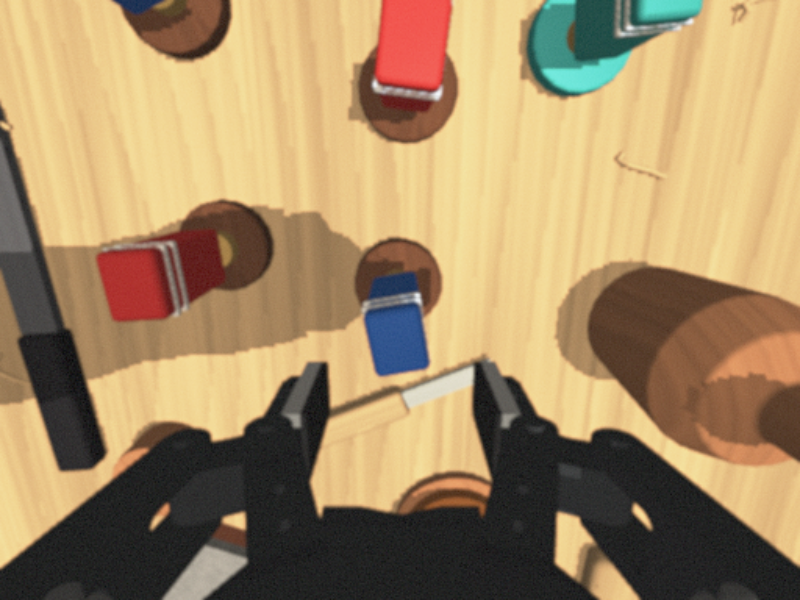

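Emit:
play_rows:
  series: "60 0 0 0 0 0 -6.5;60 0 0 2.5 0 0 0;60 0 0 2.5 0 0 0;60 0 0 2.5 0 0 0;60 0 0 0 0 0 0;0 0 0 0 0 0 0;0 0 0 0 0 0 0;0 0 0 0 0 0 0;0 0 0 0 0 0 0"
  newtons: 60

```text
clock: 14.62
tcp_pos: [0.5936, 0.2012, 0.099]
orientation: [-0.0, 0.665, 0.747, -0.0]
wrist_force: [-4.9, -1.4, 2.8]
finger_gap: 0.0257
```

Emit:
play_rows:
  series: "0 0 0 0.3 0 0 0;0 0 0 0.3 0 0 0;0 0 0 0 0 0 0"

```text
clock: 15.0
tcp_pos: [0.5936, 0.2012, 0.0932]
orientation: [0.0, 0.665, 0.747, -0.0]
wrist_force: [-5.0, -1.5, 4.3]
finger_gap: 0.0259
```

Emit:
play_rows:
  series: "0 0 0 0.3 0 0 0;0 0 0 0.3 0 0 0;0 0 0 0 0 0 0"

```text
clock: 15.38
tcp_pos: [0.5936, 0.2012, 0.0872]
orientation: [0.0, 0.665, 0.747, -0.0]
wrist_force: [-5.9, -2.5, 4.4]
finger_gap: 0.0262
```

Emit:
play_rows:
  series: "0 0 0 0.3 0 0 0;0 0 0 0 0 0 0"

```text
clock: 15.62
tcp_pos: [0.5936, 0.2012, 0.0842]
orientation: [0.0, 0.665, 0.747, -0.0]
wrist_force: [-5.4, -2.1, 4.1]
finger_gap: 0.026
```

Emit:
play_rows:
  series: "0 0 0 0.2 0 0 0;0 0 0 0 0 0 0"

```text
clock: 15.88
tcp_pos: [0.5936, 0.2012, 0.0826]
orientation: [0.0, 0.665, 0.747, -0.0]
wrist_force: [-5.7, -1.8, 6.2]
finger_gap: 0.0259
```

Emit:
play_rows:
  series: "0 0 0 0.2 0 0 0;0 0 0 0 0 0 0"

```text
clock: 16.12
tcp_pos: [0.5937, 0.2013, 0.0825]
orientation: [0.0, 0.665, 0.747, 0.0]
wrist_force: [-10.3, -3.3, 17.3]
finger_gap: 0.026
```

Emit:
play_rows:
  series: "0 0 0 0.2 0 0 0;0 0 0 0 0 0 0"

```text
clock: 16.38
tcp_pos: [0.5937, 0.2013, 0.0824]
orientation: [0.001, 0.665, 0.747, 0.001]
wrist_force: [-14.2, -3.3, 28.4]
finger_gap: 0.026
```

Emit:
play_rows:
  series: "0 0 0 -0.35 0 0 0;60 0 0 0 0 0 0;60 0 0 0 0 0 0;60 0 0 0 0 0 0;60 0 0 -4 0 0 0;60 0 0 -5 0 0 0;60 0 0 -1 0 0 6.5;60 4 0.2 0 0 0 0;60 4 0.2 0 0 0 0;60 4 0.25 0 0 0 0;60 0 0 0 0 0 0;60 0 0 0 0 0 0"

```text
clock: 17.88
tcp_pos: [0.6008, 0.3211, 0.1793]
orientation: [0.0, 0.707, 0.707, -0.0]
wrist_force: [-0.8, 0.3, 0.3]
finger_gap: 0.0508
```

Run:
```python
from st import *
p,r=pose();C=cal('wrist');im=cams.read_camera('wrist');cv2.imwrite('pics/w9.png',cv2.resize(im[:,:,::-1],(800,600)))
print(proj('wrist',(.6003,.3211,.1137),C)*1.5625,proj('wrist',(.5937,.2013,.102),C)*1.5625)
```

```text
t 17.88 tcp [0.6008 0.3211 0.1793] x-axis yaw 90.04 z [-0.001 -0.001 -1.   ] F [-0.8  0.3  0.3] gap 0.0508 j [ 0.37  0.55  0.23  1.25 -0.    1.94]
[398.49906831 333.07776067] [387.23474937 520.42890912]
```

View pics/w9.png

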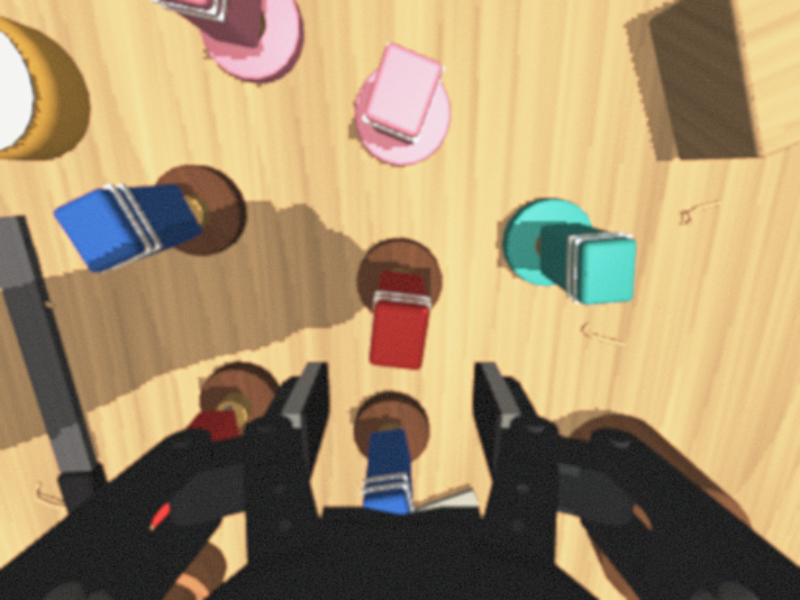

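Emit:
play_rows:
  series: "60 0 0 0 0 0 5;60 0 0 3 0 0 0;60 0 0 3 0 0 0;60 0 0 2.6 0 0 0;60 0 0 0 0 0 0;0 0 0 0 0 0 0;0 0 0 0 0 0 0;0 0 0 0 0 0 0;0 0 0 0 0 0 0;0 0 0 -0.7 0 0 0;0 0 0 -0.7 0 0 0;0 0 0 0 0 0 0"

```text
clock: 19.42
tcp_pos: [0.6001, 0.3211, 0.1086]
orientation: [-0.0, 0.737, 0.676, -0.001]
wrist_force: [-5.1, -0.9, -1.5]
finger_gap: 0.0255
```

Emit:
play_rows:
  series: "0 0 0 -0.3 0 0 0;0 0 0 0 0 0 0"

```text
clock: 19.68
tcp_pos: [0.6001, 0.3211, 0.1097]
orientation: [-0.0, 0.737, 0.676, -0.001]
wrist_force: [-3.6, 0.7, -12.5]
finger_gap: 0.0255
```

Emit:
play_rows:
  series: "0 0 0 -0.3 0 0 0;0 0 0 0 0 0 0"

```text
clock: 19.92
tcp_pos: [0.6, 0.3211, 0.1098]
orientation: [-0.001, 0.737, 0.676, -0.002]
wrist_force: [1.1, 2.8, -27.2]
finger_gap: 0.0254
```

Emit:
play_rows:
  series: "0 0 0 0.4 0 0 0;60 0 0 0 0 0 0;60 0 0 0 0 0 0;60 0 0 0 0 0 0;60 0 0 -4 0 0 0;60 0 0 -4 0 0 0;60 0 0 0 0 0 -5;60 1.6 -4.5 0 0 0 0;60 1.6 -4.5 0 0 0 0;60 1.6 -4.4 0 0 0 0;60 0 0 0 0 0 0;60 0 0 0 0 0 0"

```text
clock: 21.42
tcp_pos: [0.4676, 0.3697, 0.1908]
orientation: [0.001, 0.707, 0.707, 0.001]
wrist_force: [0.3, -0.4, 0.5]
finger_gap: 0.0512
```

Run:
```python
from st import *
p,r=pose();C=cal('wrist');im=cams.read_camera('wrist');cv2.imwrite('pics/w10.png',cv2.resize(im[:,:,::-1],(800,600)))
print(proj('wrist',(.4658,.3692,.1073),C)*1.5625)
```

```text
t 21.43 tcp [0.4676 0.3697 0.1908] x-axis yaw 90.05 z [ 0.002  0.001 -1.   ] F [ 0.3 -0.4  0.5] gap 0.0512 j [ 0.53  0.37 -0.01  1.18 -0.    2.1 ]
[395.37904982 321.34018308]
```

View pics/w10.png

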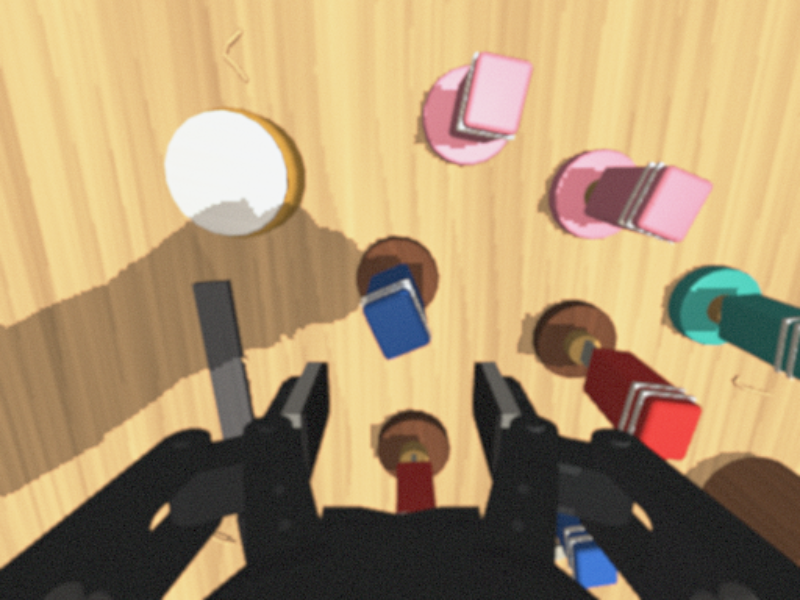

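Emit:
play_rows:
  series: "60 0 -0.15 0 0 0 -10;60 0 0 0 0 0 -10;60 0 0 3.5 0 0 0;60 0 0 3.5 0 0 0;60 0 0 3 0 0 0;60 0 0 0 0 0 0;0 0 0 0 0 0 0;0 0 0 0 0 0 0;0 0 0 0 0 0 0;0 0 0 0 0 0 0;0 0 0 0.5 0 0 0;0 0 0 0 0 0 0"

```text
clock: 22.98
tcp_pos: [0.4656, 0.3691, 0.0857]
orientation: [0.001, 0.573, 0.819, 0.0]
wrist_force: [-2.3, -3.4, 3.7]
finger_gap: 0.0261
```

Emit:
play_rows:
  series: "0 0 0 0.3 0 0 0;0 0 0 0 0 0 0"

```text
clock: 23.22
tcp_pos: [0.4656, 0.3691, 0.0826]
orientation: [0.001, 0.573, 0.819, 0.0]
wrist_force: [-1.7, -3.3, 5.1]
finger_gap: 0.0258
```

Emit:
play_rows:
  series: "0 0 0 0.3 0 0 0;0 0 0 0 0 0 0"

```text
clock: 23.48
tcp_pos: [0.4656, 0.3692, 0.08]
orientation: [0.001, 0.573, 0.819, 0.0]
wrist_force: [-3.7, -4.7, 7.7]
finger_gap: 0.026
```

Emit:
play_rows:
  series: "0 0 0 0.25 0 0 0;0 0 0 0 0 0 0"

```text
clock: 23.72
tcp_pos: [0.4657, 0.3692, 0.0799]
orientation: [0.001, 0.573, 0.819, 0.001]
wrist_force: [-7.4, -7.8, 22.4]
finger_gap: 0.0259
```

Emit:
play_rows:
  series: "0 0 0 0.25 0 0 0;0 0 0 0 0 0 0"

```text
clock: 23.98
tcp_pos: [0.4657, 0.3693, 0.0797]
orientation: [0.001, 0.573, 0.819, 0.002]
wrist_force: [-12.2, -10.2, 38.0]
finger_gap: 0.0258
```

Emit:
play_rows:
  series: "0 0 0 -0.45 0 0 0;60 0 0 0 0 0 0;60 0 0 0 0 0 0;60 0 0 0 0 0 0;60 0 0 -4 0 0 0;60 0 0 -6 0 0 0;60 0 0 0 0 0 10;60 0 0 0 0 0 10;60 -4.7 0.45 0 0 0 0;60 -4.7 0.45 0 0 0 0;60 -4.7 0.45 0 0 0 0;60 0 0 0 0 0 0"

```text
clock: 25.48
tcp_pos: [0.4793, 0.2259, 0.1781]
orientation: [0.0, 0.709, 0.706, -0.0]
wrist_force: [0.6, 0.4, 0.1]
finger_gap: 0.0514
```

Run:
```python
from st import *
p,r=pose();C=cal('wrist');im=cams.read_camera('wrist');cv2.imwrite('pics/w11.png',cv2.resize(im[:,:,::-1],(800,600)))
print(proj('wrist',(.4789,.2269,.1125),C)*1.5625)
```

```text
t 25.48 tcp [0.4793 0.2259 0.1781] x-axis yaw 89.76 z [-0. -0. -1.] F [0.6 0.4 0.1] gap 0.0514 j [ 0.29  0.26 -0.21  1.1  -0.    1.86]
[398.67634989 331.03110408]
```

View pics/w11.png

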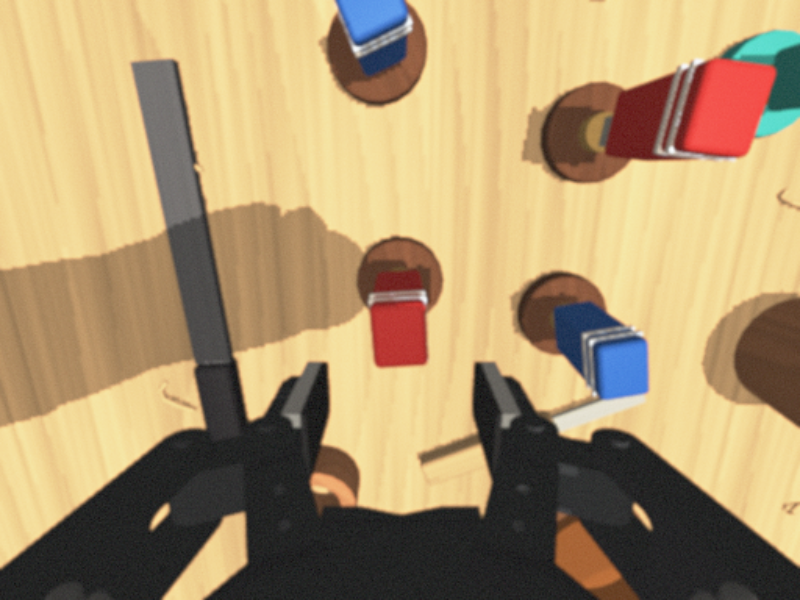

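Emit:
play_rows:
  series: "60 0 0 0 0 0 -2;60 0 0 3 0 0 0;60 0 0 3 0 0 0;60 0 0 2.5 0 0 0;60 0 0 0 0 0 0;0 0 0 0 0 0 0;0 0 0 0 0 0 0;0 0 0 0 0 0 0;0 0 0 0 0 0 0;0 0 0 -0.6 0 0 0;0 0 0 -0.6 0 0 0;0 0 0 0 0 0 0"

```text
clock: 27.02
tcp_pos: [0.4786, 0.229, 0.1058]
orientation: [-0.001, 0.694, 0.72, 0.0]
wrist_force: [-3.6, 4.1, -1.8]
finger_gap: 0.0256
```

Emit:
play_rows:
  series: "0 0 0 -0.3 0 0 0;0 0 0 0 0 0 0"

```text
clock: 27.28
tcp_pos: [0.4786, 0.229, 0.1085]
orientation: [-0.001, 0.694, 0.72, 0.0]
wrist_force: [-3.2, 5.6, -3.5]
finger_gap: 0.0255
```

Emit:
play_rows:
  series: "0 0 0 -0.3 0 0 0;0 0 0 0 0 0 0"

```text
clock: 27.52
tcp_pos: [0.4785, 0.2289, 0.1095]
orientation: [-0.001, 0.694, 0.72, -0.0]
wrist_force: [1.0, 5.2, -17.8]
finger_gap: 0.0252
```

Emit:
play_rows:
  series: "0 0 0 -0.25 0 0 0;0 0 0 0 0 0 0"

```text
clock: 27.78
tcp_pos: [0.4783, 0.2288, 0.1098]
orientation: [-0.002, 0.694, 0.72, -0.001]
wrist_force: [6.7, 8.0, -31.9]
finger_gap: 0.0257
```

Emit:
play_rows:
  series: "0 0 0 0.45 0 0 0;60 0 0 0 0 0 0;60 0 0 0 0 0 0;60 0 0 0 0 0 0;60 0 0 -4 0 0 0;60 0 0 -6 0 0 0;90 -4 0 -2 0 0 2;90 -5 -1 -1 0 0 0;90 -5 -1 0 0 0 0;90 -5 -1 0 0 0 0;90 0 0 0 0 0 0;90 0 0 0 0 0 0"

```text
clock: 29.28
tcp_pos: [0.4506, 0.0381, 0.2397]
orientation: [0.0, 0.707, 0.707, 0.0]
wrist_force: [-0.7, 0.3, -0.6]
finger_gap: 0.0769
```

Run:
```python
from st import *
p,r=pose();C=cal('wrist');im=cams.read_camera('wrist');cv2.imwrite('pics/w12.png',cv2.resize(im[:,:,::-1],(800,600)))
t=cams.read_camera('top');np.save('t2.npy',t);s=cams.read_camera('scene');np.save('s2.npy',s);crop(s,190,170,390,320,'s12.png')
print([ (proj('wrist',(x,y,.025),C)*1.5625).round() for x,y in((.4338,-.0517),(.5956,-.1729))])
import meas
sb=cv2.GaussianBlur(s,(3,3),0)
Tb={c:meas.blobs(t,h,150,140,20) for c,h in(('red',[(0,4),(174,179)]),('blue',[(108,125)]))}
Sb={'red':meas.blobs(s,[(0,4),(174,179)],170,150,25),'blue':[b for b in meas.blobs(sb,[(105,125)],110,120,20) if b[0][1]>200]}
for c in Tb:
  for a in Tb[c]:
    for b in Sb[c]:
      x,e=tri([ray('top',a[0]),ray('scene',b[0])])
      if e[0]<.005: print(c,x.round(4),e[0].round(4))
```

```text
t 29.27 tcp [0.4506 0.0381 0.2397] x-axis yaw 89.95 z [ 0.001  0.    -1.   ] F [-0.7  0.3 -0.6] gap 0.0769 j [-0.09  0.08 -0.27  1.22  0.    1.48]
[array([380., 368.]), array([554., 485.])]
red [0.5997 0.3208 0.1274] 0.0002
red [0.479  0.2276 0.1283] 0.0004
blue [0.5958 0.206  0.1011] 0.0013
blue [0.4663 0.3694 0.0969] 0.0001
```

View pics/w12.png

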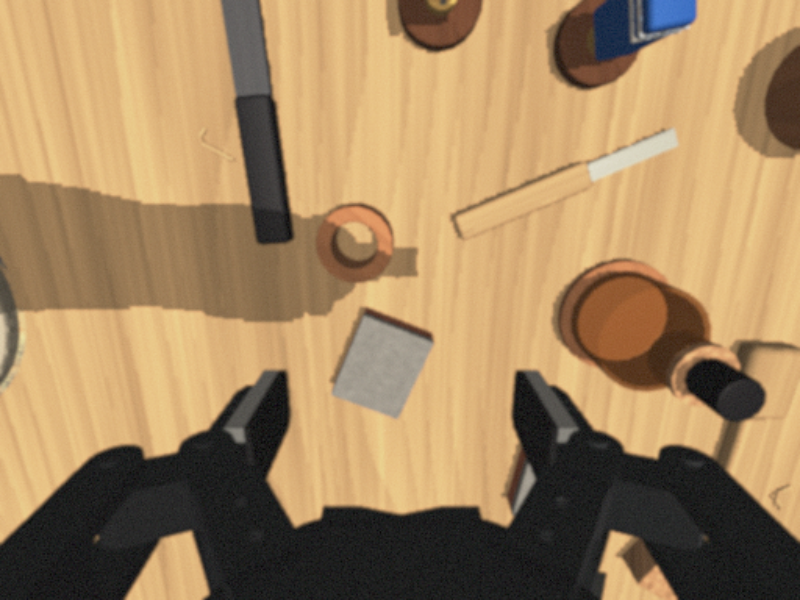

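View pics/s12.png

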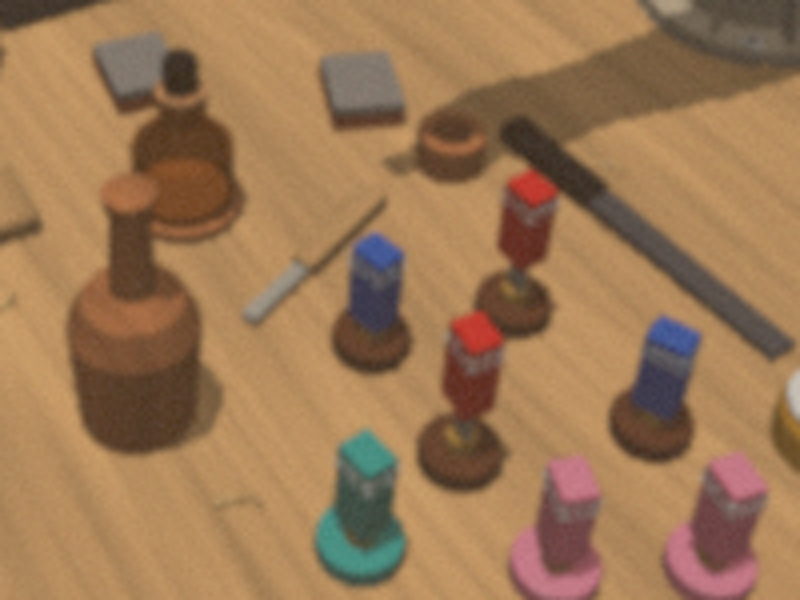

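Guards: reds are at z≈0.128 and blues at ≈0.099. That is a full 30 mm apart, with the same −4 mm bias on all four. Wrist view shows stone A at (383,363) and stone B partly visible at (525,480). Next I measure stone A.

```bash
cat > stone.py <<'E'
from st import *
def quads(im,name,C=None,z=.025,amin=250,roi=None,vlo=85):
    g=cv2.cvtColor(im,cv2.COLOR_RGB2HSV);m=cv2.inRange(g,(0,0,vlo),(179,50,215))
    if roi: k=np.zeros_like(m);k[roi[1]:roi[3],roi[0]:roi[2]]=1;m*=k
    m=cv2.morphologyEx(m,cv2.MORPH_OPEN,np.ones((3,3),np.uint8))
    cn,_=cv2.findContours(m,cv2.RETR_EXTERNAL,cv2.CHAIN_APPROX_NONE);out=[]
    for c in cn:
        if cv2.contourArea(c)<amin: continue
        W=np.array([onz(name,p[0],z,C)[:2] for p in c],np.float32)*1000
        r=cv2.minAreaRect(W);(a,b)=r[1];ang=r[2] if a<b else r[2]+90   # short (64) direction
        print(name,'px',c.mean(0).round()[0],'ctr',np.round(np.array(r[0])/1000,4),'size',np.round((min(a,b),max(a,b))),'short dir',round((ang+90)%180-90,1))
        out.append(r)
    return out
E
python3 - <<'E'
from stone import *
pose();C=cal('wrist');im=cams.read_camera('wrist')
quads(im,'wrist',C,roi=(180,180,300,275),amin=800)
quads(np.load('t2.npy'),'top',roi=(230,150,330,262))
E
```

```text
t 29.43 tcp [0.4506 0.0392 0.2394] x-axis yaw 90.11 z [ 0.  0. -1.] F [ 0.6  0.5 -0. ] gap 0.0769 j [-0.09  0.08 -0.27  1.22  0.    1.48]
wrist px [244. 234.] ctr [ 0.4343 -0.051 ] size [63. 81.] short dir -23.2
top px [265. 240.] ctr [ 0.4337 -0.052 ] size [62. 77.] short dir -22.4
top px [303. 189.] ctr [ 0.596  -0.1728] size [63. 77.] short dir -9.1
```

Emit:
play_rows:
  series: "95 0 0 0 0 0 8;95 0 0 0 0 0 8;95 0 0 0 0 0 7;95 0 0 0 0 -6 0;95 0 0 0 0 -6 0;95 0 0 0 0 0 0"
  newtons: 80

```text
clock: 30.22
tcp_pos: [0.4508, 0.0402, 0.2386]
orientation: [0.057, 0.828, 0.551, -0.087]
wrist_force: [0.1, 0.1, 0.2]
finger_gap: 0.081
```

```bash
python3 st.py .4381,-.0423,.10 .4381,-.0423,.024
```

```text
t 30.23 tcp [0.4508 0.0402 0.2386] x-axis yaw 67.28 z [-0.082 -0.191 -0.978] F [0.1 0.1 0.2] gap 0.081 j [ 0.03  0.17 -0.19  1.3  -0.19  2.01]
shift cm [-5.04  2.04 15.24]
shift cm [-3.46  2.05 22.67]
```

Emit:
play_rows:
  series: "95 -1.68 0.68 4.5 0 0 0;95 -1.68 0.68 5.5 0 0 0;95 -1.68 0.68 5.2 0 0 0;95 0.4 0 2 0 0 0;95 0.4 0 2 0 0 0;95 0 0 0 0 0 0;95 0 0 0 0 0 0"

```text
clock: 31.1
tcp_pos: [0.4378, -0.0446, 0.061]
orientation: [0.058, 0.829, 0.549, -0.087]
wrist_force: [0.3, -0.2, 0.3]
finger_gap: 0.0812
```

```bash
python3 st.py .4381,-.0423,.024
python3 - <<'E'
from stone import *
im=cams.read_camera('wrist');cv2.imwrite('pics/w13.png',cv2.resize(im[:,:,::-1],(800,600)))
E
```

```text
t 31.1 tcp [ 0.4378 -0.0446  0.061 ] x-axis yaw 67.03 z [-0.08  -0.191 -0.978] F [ 0.3 -0.2  0.3] gap 0.0812 j [-0.15  0.27 -0.54  0.82 -0.2   1.82]
shift cm [ 0.98 -0.07  3.58]
```

View pics/w13.png

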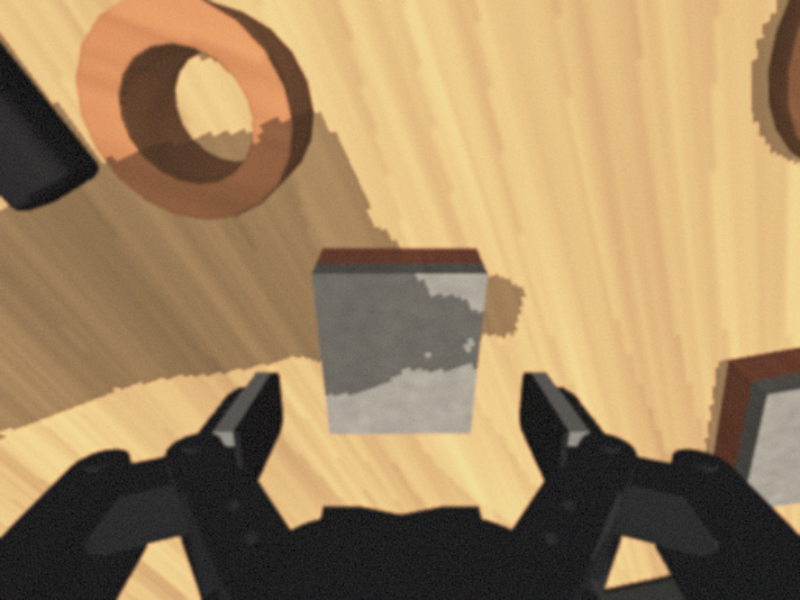

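Stone A is centred and square between the jaws (edges at x 315–487). Now I descend.

Emit:
play_rows:
  series: "95 0.35 0 1.3 0 0 0;95 0.33 0 1.3 0 0 0;95 0.3 0 1 0 0 0;95 0 0 0 0 0 0"

```text
clock: 31.65
tcp_pos: [0.4371, -0.0424, 0.0218]
orientation: [0.057, 0.829, 0.549, -0.088]
wrist_force: [-0.2, -0.4, 0.3]
finger_gap: 0.081
```

Emit:
play_rows:
  series: "95 0.06 0 0.3 0 0 0;95 0 0 0 0 0 0"

```text
clock: 31.9
tcp_pos: [0.4383, -0.0428, 0.02]
orientation: [0.058, 0.829, 0.549, -0.087]
wrist_force: [0.7, -0.3, -0.7]
finger_gap: 0.0811
```

Emit:
play_rows:
  series: "95 0.06 0 0.3 0 0 0;95 0 0 0 0 0 0"

```text
clock: 32.15
tcp_pos: [0.4381, -0.0428, 0.0169]
orientation: [0.058, 0.829, 0.549, -0.087]
wrist_force: [-0.0, 0.1, -0.4]
finger_gap: 0.0812
```

Emit:
play_rows:
  series: "0 0 0 0 0 0 0;0 0 0 0 0 0 0;0 0 0 0 0 0 0;0 0 0 0 0 0 0"
  newtons: 80

```text
clock: 32.65
tcp_pos: [0.4383, -0.0427, 0.0175]
orientation: [0.058, 0.829, 0.549, -0.087]
wrist_force: [-0.2, 0.4, 5.2]
finger_gap: 0.0624
```

Emit:
play_rows:
  series: "0 -0.2 0 -1 0 0 0;0 -0.6 0 -3 0 0 0;0 -0.9 0 -4.5 0 0 0;0 -0.9 0 -4.5 0 0 0;0 -0.9 0 -4.5 0 0 0;0 0 0 0 0 0 0"

```text
clock: 33.4
tcp_pos: [0.4412, -0.0411, 0.1993]
orientation: [0.06, 0.829, 0.549, -0.084]
wrist_force: [0.2, 0.3, -2.5]
finger_gap: 0.0625
```

```bash
python3 st.py .50,-.369,.2;python3 - <<'E'
from stone import *
im=cams.read_camera('wrist');cv2.imwrite('pics/w14.png',cv2.resize(im[:,:,::-1],(800,600)))
E
```

```text
t 33.4 tcp [ 0.4412 -0.0411  0.1993] x-axis yaw 66.93 z [-0.074 -0.193 -0.978] F [ 0.2  0.3 -2.5] gap 0.0625 j [-0.15  0.14 -0.32  1.16 -0.2   1.83]
shift cm [-27.29  18.21   5.81]
```

View pics/w14.png

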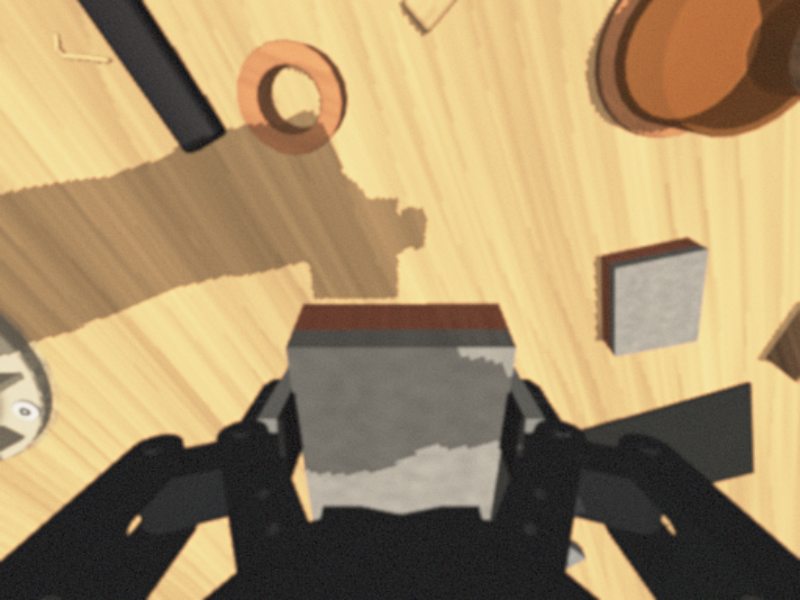

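Emit:
play_rows:
  series: "0 -4.55 3.03 0.97 0 0 0;0 -4.55 3.03 0.97 0 0 0;0 -4.55 3.03 0.97 0 0 0;0 -4.55 3.03 0.97 0 0 0;0 -4.55 3.03 0.97 0 0 0;0 -4.55 3.03 0.97 0 0 0;0 0 0 0 0 6 0;0 0 0 0 0 6 0;0 0 0 0 0 0 9.6;0 0 0 0 0 0 9.6;0 0 0 0 0 0 9.6;0 0 0 0 0 0 9.6"

```text
clock: 34.95
tcp_pos: [0.4963, -0.3679, 0.1927]
orientation: [-0.002, 0.97, 0.244, -0.001]
wrist_force: [0.7, 0.5, -1.7]
finger_gap: 0.0625
```

Emit:
play_rows:
  series: "0 0 0 0 0 0 9.6;0 0 0 0 0 0 9.6;0 0 0 0 0 0 9.4;0 0 0 0 0 10 0;0 0 0 0 0 10 0;0 0 0 0 0 10 0;0 0 0 0 0 0 0"

```text
clock: 35.83
tcp_pos: [0.4926, -0.3651, 0.1897]
orientation: [-0.004, 0.967, -0.002, 0.255]
wrist_force: [0.1, 0.3, -2.8]
finger_gap: 0.0624
```

```bash
python3 st.py .56,-.369,.2
```

```text
t 35.83 tcp [ 0.4926 -0.3651  0.1897] x-axis yaw -0.43 z [ 0.494  0.006 -0.87 ] F [ 0.1  0.3 -2.8] gap 0.0624 j [-0.96  0.17 -0.41  0.69  0.42  2.25]
shift cm [6.37 0.36 2.43]
```

Emit:
play_rows:
  series: "0 0 0 0 0 10 0;0 0 0 0 0 10 0;0 0 0 0 0 10 0;0 0 0 0 0 10 0;0 0 0 0 0 0 0"

```text
clock: 36.45
tcp_pos: [0.4985, -0.3711, 0.1905]
orientation: [-0.001, 0.834, -0.004, 0.552]
wrist_force: [-0.5, 0.4, -2.3]
finger_gap: 0.0626
```

```bash
python3 st.py .6,-.369,.1;python3 - <<'E'
from stone import *
s=cams.read_camera('scene');crop(s,130,20,330,180,'s15.png',4)
E
```

```text
t 36.45 tcp [ 0.4985 -0.3711  0.1905] x-axis yaw -1.04 z [ 0.92  -0.003 -0.391] F [-0.5  0.4 -2.3] gap 0.0626 j [-1.18  0.2  -0.89 -0.25  1.01  2.39]
shift cm [-4.36 -0.22 12.88]
```

View pics/s15.png

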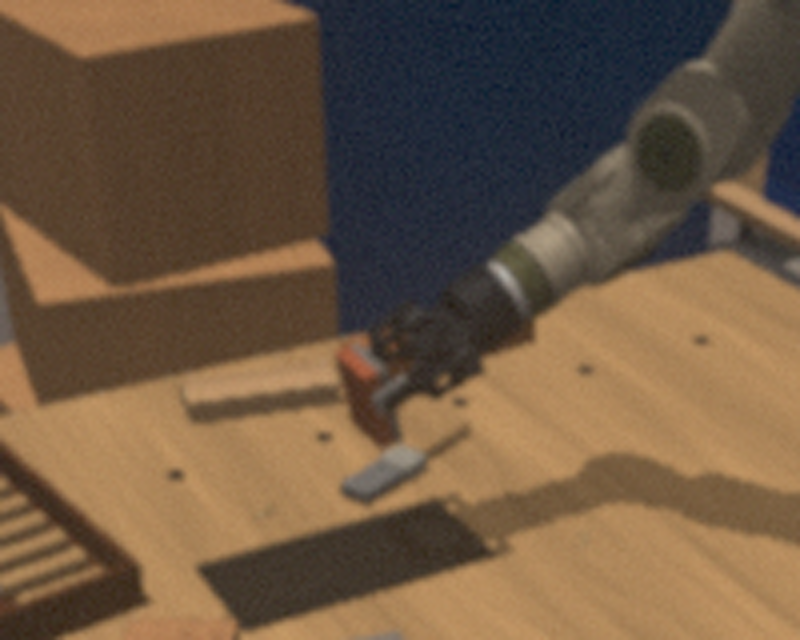

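Emit:
play_rows:
  series: "0 -1 0 3 0 0 0;0 -1 0 3 0 0 0;0 -1 0 3 0 0 0;0 -1 -0.2 3 0 0 0;0 0 0 0 0 5 0;0 0 0 0 0 4 0;0 0 0 0 0 0 0"

```text
clock: 37.38
tcp_pos: [0.5954, -0.3702, 0.1079]
orientation: [-0.0, 0.788, -0.002, 0.616]
wrist_force: [0.9, 0.1, -2.5]
finger_gap: 0.0624
```

```bash
python3 st.py .595,-.369,.065;python3 - <<'E'
from stone import *
im=cams.read_camera('wrist');cv2.imwrite('pics/w16.png',cv2.resize(im[:,:,::-1],(800,600)))
s=cams.read_camera('scene');crop(s,130,60,280,180,'s16.png',5)
E
```

```text
t 37.38 tcp [ 0.5954 -0.3702  0.1079] x-axis yaw -0.92 z [ 0.97  -0.003 -0.242] F [ 0.9  0.1 -2.5] gap 0.0624 j [-1.02  0.65 -0.95 -1.16  0.97  2.77]
shift cm [-4.17 -0.1   1.  ]
```

View pics/s16.png

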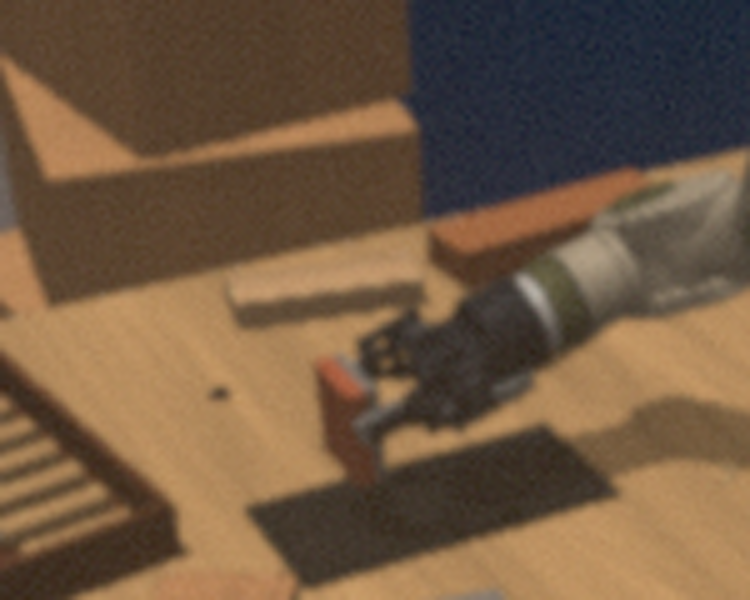

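View pics/w16.png

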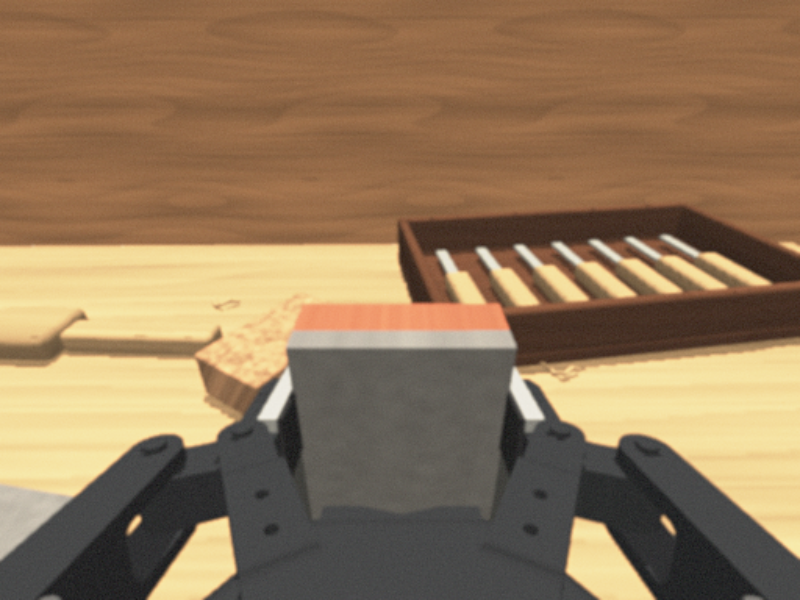

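Run:
```python
from h import *
for p in((615,365),(632,355),(655,400),(640,410),(660,450)):print(p,onz('top',np.array(p)/1.5625,.02).round(3))
```

```text
(615, 365) [ 0.46  -0.456  0.02 ]
(632, 355) [ 0.48  -0.491  0.02 ]
(655, 400) [ 0.392 -0.532  0.02 ]
(640, 410) [ 0.372 -0.502  0.02 ]
(660, 450) [ 0.295 -0.537  0.02 ]
```

Emit:
play_rows:
  series: "0 -1.5 0 0.35 0 0 0;0 -1.2 0 0.3 0 0 0;0 0 0 0 0 0 0"

```text
clock: 37.85
tcp_pos: [0.5943, -0.3697, 0.0824]
orientation: [0.001, 0.787, -0.002, 0.617]
wrist_force: [1.2, -0.5, -2.2]
finger_gap: 0.0625
```

```bash
python3 st.py .595,-.369,.055
```

```text
t 37.85 tcp [ 0.5943 -0.3697  0.0824] x-axis yaw -0.49 z [ 0.971 -0.003 -0.239] F [ 1.2 -0.5 -2.2] gap 0.0625 j [-1.02  0.72 -0.95 -1.24  0.97  2.78]
shift cm [-2.65 -0.07  0.72]
```

Emit:
play_rows:
  series: "0 -1 0 0.25 0 0 0;0 -0.8 0 0.2 0 0 0;0 0 0 0 0 0 0"

```text
clock: 38.22
tcp_pos: [0.5939, -0.3693, 0.0631]
orientation: [0.0, 0.787, -0.002, 0.617]
wrist_force: [-0.0, 0.0, -2.4]
finger_gap: 0.0621
```

Emit:
play_rows:
  series: "0 -0.4 0 0.1 0 0 0;0 0 0 0 0 0 0"

```text
clock: 38.48
tcp_pos: [0.5941, -0.3695, 0.0598]
orientation: [0.001, 0.787, -0.002, 0.617]
wrist_force: [0.6, 1.0, -2.0]
finger_gap: 0.0626
```

Emit:
play_rows:
  series: "0 -0.3 0 0.08 0 0 0;0 0 0 0 0 0 0"

```text
clock: 38.72
tcp_pos: [0.5942, -0.3695, 0.0569]
orientation: [0.001, 0.787, -0.002, 0.617]
wrist_force: [-0.0, -0.0, -2.2]
finger_gap: 0.0626
```

Emit:
play_rows:
  series: "0 -0.2 0 0.05 0 0 0;0 0 0 0 0 0 0"

```text
clock: 38.98
tcp_pos: [0.5944, -0.3696, 0.0556]
orientation: [0.001, 0.786, -0.001, 0.618]
wrist_force: [-1.1, 0.3, 1.7]
finger_gap: 0.0624
```

Emit:
play_rows:
  series: "0 -0.2 0 0.05 0 0 0;0 0 0 0 0 0 0"

```text
clock: 39.22
tcp_pos: [0.5947, -0.3696, 0.0554]
orientation: [0.002, 0.785, 0.0, 0.619]
wrist_force: [-4.7, 1.7, 10.2]
finger_gap: 0.0623
```

Emit:
play_rows:
  series: "0 -0.15 0 0.04 0 0 0;0 0 0 0 0 0 0"

```text
clock: 39.48
tcp_pos: [0.595, -0.3697, 0.0554]
orientation: [0.002, 0.785, 0.002, 0.62]
wrist_force: [-7.4, 2.8, 16.1]
finger_gap: 0.0623
```

Emit:
play_rows:
  series: "0 0.35 0 -0.09 0 0 0;0 0 0 0 0 0 0;95 0 0 0 0 0 0;95 0 0 0 0 0 0;95 0 0 0 0 0 0;95 0 0 0 0 0 0;95 0 0 0 0 0 0"

```text
clock: 40.35
tcp_pos: [0.5942, -0.3695, 0.0549]
orientation: [0.001, 0.787, -0.002, 0.617]
wrist_force: [-0.7, -0.7, 0.4]
finger_gap: 0.0811
```

Run:
```python
from stone import *
pose();im=cams.read_camera('wrist');cv2.imwrite('pics/w17.png',cv2.resize(im[:,:,::-1],(800,600)))
s=cams.read_camera('scene');crop(s,130,60,280,180,'s17.png',5)
```

```text
t 40.35 tcp [ 0.5942 -0.3695  0.0549] x-axis yaw -0.35 z [ 0.971 -0.004 -0.238] F [-0.7 -0.7  0.4] gap 0.0811 j [-1.02  0.8  -0.95 -1.31  0.97  2.78]
```

View pics/s17.png

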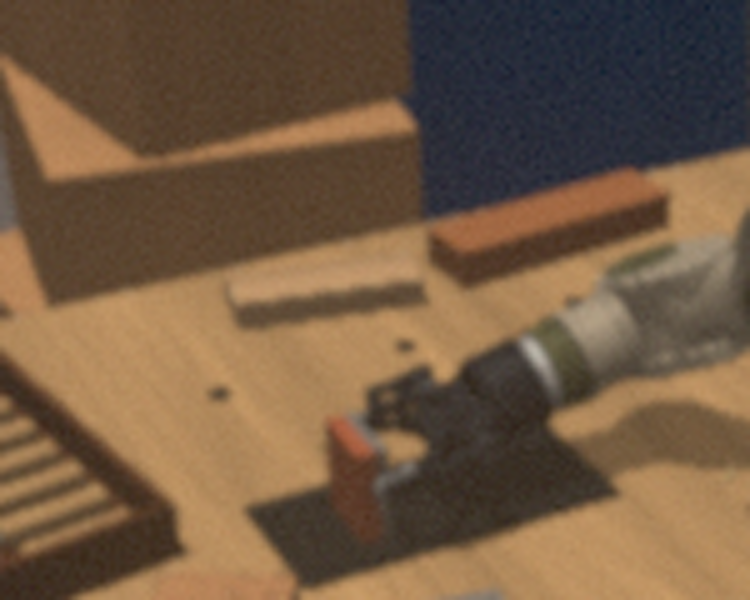

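View pics/w17.png

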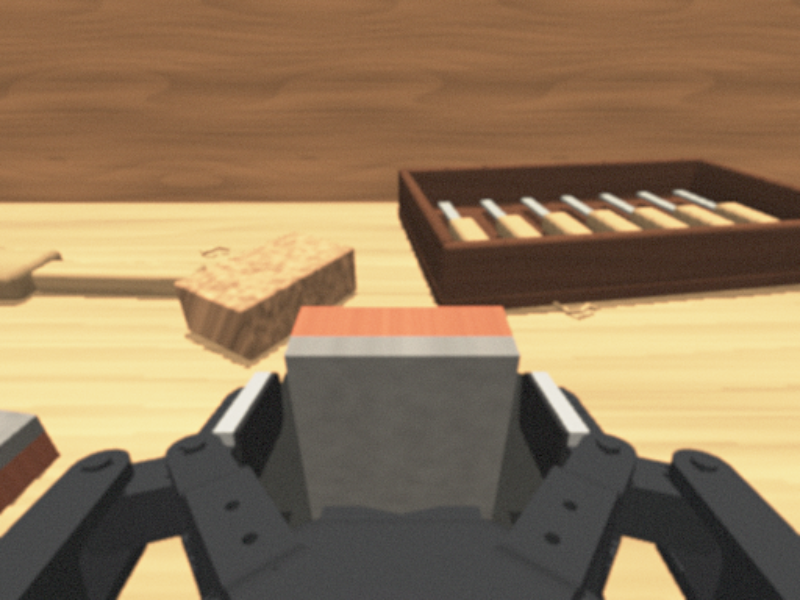

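Emit:
play_rows:
  series: "95 0 0 -1.5 0 0 0;95 0 0 -2 0 0 0;95 0 0 -2 0 0 0;95 1 0 -2 0 0 0;95 2 0 -2 0 0 0;95 2 0 -2 0 0 0;95 0 0 0 0 0 0"

```text
clock: 41.32
tcp_pos: [0.4971, -0.3801, 0.1337]
orientation: [-0.001, 0.788, 0.001, 0.616]
wrist_force: [-0.8, -0.7, -0.5]
finger_gap: 0.0813
```

Run:
```python
from stone import *
pose();t=cams.read_camera('top');s=cams.read_camera('scene')
a=cv2.resize(s[80:180,150:270,::-1],(480,400),interpolation=cv2.INTER_CUBIC);b=cv2.resize(t[150:270,320:420,::-1],(320,384),interpolation=cv2.INTER_CUBIC)
b=cv2.copyMakeBorder(b,0,16,0,0,cv2.BORDER_CONSTANT);cv2.imwrite('pics/c18.png',np.hstack([a,b]))
quads(t,'top',roi=(230,150,330,262))
```

```text
t 41.33 tcp [ 0.4971 -0.3801  0.1337] x-axis yaw 0.35 z [ 0.97   0.003 -0.241] F [-0.8 -0.7 -0.5] gap 0.0813 j [-1.22  0.49 -1.03 -0.89  1.15  2.55]
top px [303. 189.] ctr [ 0.596 -0.173] size [63. 76.] short dir -9.1
```

View pics/c18.png

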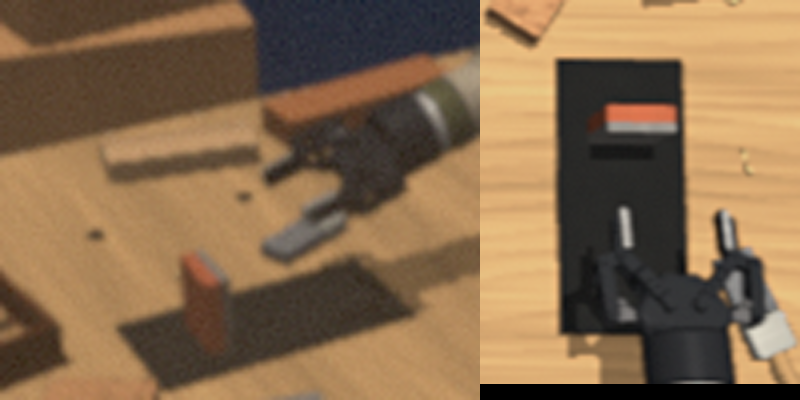

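Emit:
play_rows:
  series: "95 1 0 0.5 0 -8 0;95 0.5 0 0.5 0 -10 0;95 0 0 0 0 -10 0;95 0 0 0 0 -10 0;95 0 0 0 0 -10 0;95 0 0 0 0 -10 0;95 0 0 -1.5 0 -10 0;95 0 0 -1.5 0 -8 0;95 0 0 0 0 0 0"

```text
clock: 42.55
tcp_pos: [0.5031, -0.3863, 0.161]
orientation: [-0.002, 0.997, -0.001, 0.075]
wrist_force: [0.5, 0.1, -1.2]
finger_gap: 0.0809
```

```bash
python3 st.py .597,-.173,.24
```

```text
t 42.55 tcp [ 0.5031 -0.3863  0.161 ] x-axis yaw -0.18 z [ 0.149  0.004 -0.989] F [ 0.5  0.1 -1.2] gap 0.0809 j [-0.83  0.38 -0.09  1.    0.11  2.32]
shift cm [ 10.4  -21.39  -6.32]
```

Emit:
play_rows:
  series: "95 0 0 -4 0 -8.6 0;95 0 0 -3 0 0 0;95 1.5 -5 0 0 0 0;95 2 -5 0 0 0 0;95 2 -5 0 0 0 0;95 2 -5 0 0 0 0;95 0 0 0 0 0 -10;95 0 0 0 0 0 -10;95 0 0 0 0 0 -10;95 0 0 0 0 0 -10;95 0 0 0 0 0 -10;95 0 0 0 0 0 -10"

```text
clock: 44.05
tcp_pos: [0.5698, -0.1867, 0.2289]
orientation: [-0.004, 0.866, 0.5, 0.001]
wrist_force: [-0.7, 0.2, -0.9]
finger_gap: 0.081
```

Emit:
play_rows:
  series: "95 0 0 0 0 0 -10;95 0 0 0 0 0 -10;95 0 0 0 0 0 0;95 0 0 0 0 0 0"

```text
clock: 44.55
tcp_pos: [0.5701, -0.1868, 0.2307]
orientation: [-0.003, 0.769, 0.639, 0.001]
wrist_force: [-0.2, -1.1, -0.0]
finger_gap: 0.081
```

Run:
```python
from stone import *
pose();C=cal('wrist');im=cams.read_camera('wrist');cv2.imwrite('pics/w19.png',cv2.resize(im[:,:,::-1],(800,600)))
quads(im,'wrist',C,amin=500,roi=(180,150,400,270))
t=cams.read_camera('top');quads(t,'top',roi=(230,150,330,262))
```

```text
t 44.55 tcp [ 0.5701 -0.1868  0.2307] x-axis yaw 79.5 z [-0.003  0.006 -1.   ] F [-0.2 -1.1 -0. ] gap 0.081 j [-0.45  0.37  0.08  1.29  0.    1.3 ]
wrist px [276. 169.] ctr [ 0.5945 -0.1882] size [48. 62.] short dir 79.6
```

View pics/w19.png

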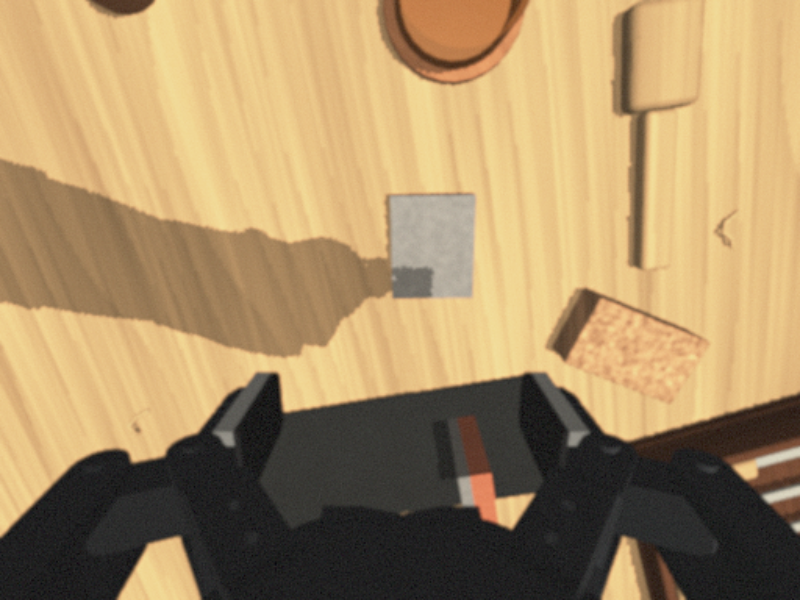

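Run:
```python
from stone import *
pose();C=cal('wrist');im=cams.read_camera('wrist')
quads(im,'wrist',C,amin=500,roi=(240,110,320,195),vlo=60)
```

```text
t 44.65 tcp [ 0.5704 -0.1869  0.2315] x-axis yaw 79.58 z [-0.002  0.005 -1.   ] F [ 1.1 -0.1 -0.3] gap 0.0809 j [-0.45  0.37  0.08  1.29  0.    1.3 ]
wrist px [276. 156.] ctr [ 0.5967 -0.174 ] size [62. 78.] short dir -10.4
```

Emit:
play_rows:
  series: "95 0 0 0 0 -7 0;95 0 0 0 0 -7 0;95 0 0 0 0 0 0"

```text
clock: 45.08
tcp_pos: [0.5709, -0.1849, 0.2319]
orientation: [0.075, 0.761, 0.637, -0.092]
wrist_force: [-1.0, -0.4, -0.9]
finger_gap: 0.081
```

```bash
python3 st.py .5983,-.1637,.06 .5983,-.1637,.018
```

```text
t 45.08 tcp [ 0.5709 -0.1849  0.2319] x-axis yaw 79.87 z [-0.044 -0.232 -0.972] F [-1.  -0.4 -0.9] gap 0.081 j [-0.34  0.35  0.04  1.22 -0.24  1.41]
shift cm [ 6.56  2.37 16.09]
shift cm [ 7.56  2.38 20.17]
```

Emit:
play_rows:
  series: "95 1.64 0.6 4 0 0 0;95 1.64 0.6 4 0 0 0;95 1.64 0.6 4 0 0 0;95 1.64 0.57 4 0 0 0;95 0 0 0 0 0 0"

```text
clock: 45.7
tcp_pos: [0.5955, -0.1652, 0.0575]
orientation: [0.072, 0.762, 0.636, -0.094]
wrist_force: [-0.3, -0.9, 1.0]
finger_gap: 0.0813
```

```bash
python3 st.py .5983,-.1637,.018
python3 - <<'E'
from stone import *
im=cams.read_camera('wrist');cv2.imwrite('pics/w20.png',cv2.resize(im[:,:,::-1],(640,480)))
s=cams.read_camera('scene');crop(s,190,130,300,230,'s20.png',6)
E
```

```text
t 45.7 tcp [ 0.5955 -0.1652  0.0575] x-axis yaw 79.8 z [-0.052 -0.23  -0.972] F [-0.3 -0.9  1. ] gap 0.0813 j [-0.29  0.52 -0.16  0.88 -0.24  1.45]
shift cm [1.12 0.29 3.79]
```

View pics/w20.png

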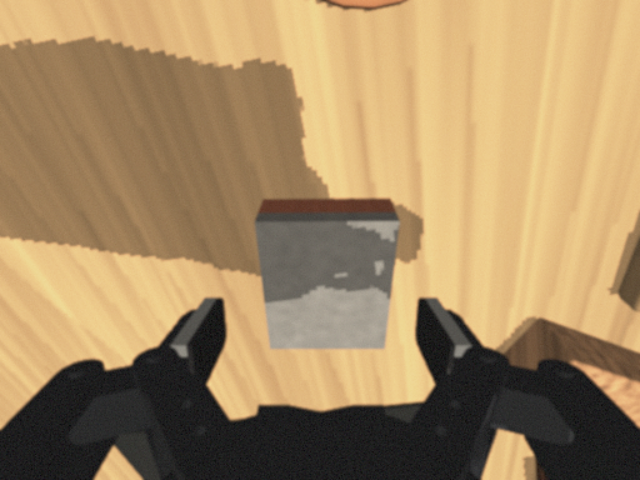

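View pics/s20.png

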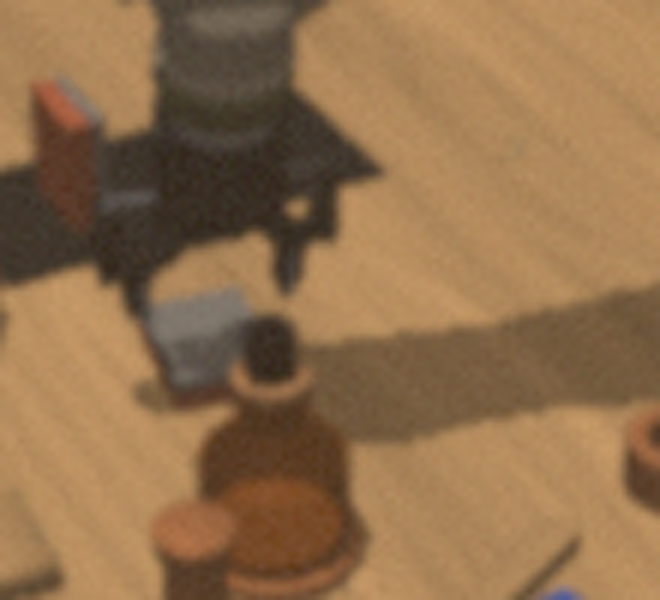

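Emit:
play_rows:
  series: "95 0.4 0.2 1.3 0 0 0;95 0.4 0.1 1.3 0 0 0;95 0.32 0 1.2 0 0 0;95 0 0 0 0 0 0"

```text
clock: 46.3
tcp_pos: [0.6001, -0.164, 0.02]
orientation: [0.075, 0.762, 0.636, -0.093]
wrist_force: [-0.2, -0.5, 0.2]
finger_gap: 0.0809
```

```bash
python3 st.py .5983,-.1637,.018
```

```text
t 46.3 tcp [ 0.6001 -0.164   0.02  ] x-axis yaw 79.78 z [-0.048 -0.233 -0.971] F [-0.2 -0.5  0.2] gap 0.0809 j [-0.29  0.56 -0.19  0.8  -0.24  1.46]
shift cm [ 0.04 -0.18  0.2 ]
```

Emit:
play_rows:
  series: "95 0.05 -0.15 0.2 0 0 0;95 0 0 0 0 0 0;0 0 0 0 0 0 0;0 0 0 0 0 0 0;0 0 0 0 0 0 0;0 0 0 0 0 0 0;0 -0.25 0 -1 0 0 0;0 -0.75 0 -3 0 0 0;0 -1.1 0 -4.5 0 0 0;0 -1.1 0 -4.5 0 0 0;0 -1 0 -4 0 0 0;0 0 0 0 0 0 0"
  newtons: 80

```text
clock: 47.8
tcp_pos: [0.6023, -0.1652, 0.1988]
orientation: [0.079, 0.762, 0.636, -0.091]
wrist_force: [-0.4, 0.0, -2.5]
finger_gap: 0.0623
```

```bash
python3 st.py .47,-.369,.2
```

```text
t 47.8 tcp [ 0.6023 -0.1652  0.1988] x-axis yaw 79.63 z [-0.038 -0.236 -0.971] F [-0.4  0.  -2.5] gap 0.0623 j [-0.29  0.42  0.05  1.17 -0.24  1.46]
shift cm [-21.81  -9.37   5.19]
```

Emit:
play_rows:
  series: "0 -4.36 -1.87 1.04 0 0 0;0 -4.36 -1.87 1.04 0 0 0;0 -4.36 -1.87 1.04 0 0 0;0 -4.36 -1.87 1.04 0 0 0;0 -4.36 -1.87 1.04 0 0 0;0 0 0 0 0 7 0;0 0 0 0 0 7 0;0 0 0 0 0 0 9.9;0 0 0 0 0 0 9.9;0 0 0 0 0 0 9.9;0 0 0 0 0 0 9.9"

```text
clock: 49.18
tcp_pos: [0.4672, -0.3676, 0.1939]
orientation: [-0.004, 0.94, 0.34, -0.001]
wrist_force: [0.1, 0.6, -3.5]
finger_gap: 0.0623
```

Emit:
play_rows:
  series: "0 0 0 0 0 0 9.9;0 0 0 0 0 0 9.9;0 0 0 0 0 0 9.9;0 0 0 0 0 0 9.9;0 0 0 0 0 10 0;0 0 0 0 0 10 0;0 0 0 0 0 10 0;0 0 0 0 0 10 0;0 0 0 0 0 0 0"

```text
clock: 50.3
tcp_pos: [0.4641, -0.365, 0.1908]
orientation: [-0.007, 0.941, 0.0, 0.338]
wrist_force: [-1.4, -0.2, -4.0]
finger_gap: 0.0624
```

```bash
python3 st.py .535,-.369,.12
```

```text
t 50.3 tcp [ 0.4641 -0.365   0.1908] x-axis yaw -0.35 z [ 0.636  0.013 -0.771] F [-1.4 -0.2 -4. ] gap 0.0624 j [-1.08  0.1  -0.56  0.55  0.61  2.17]
shift cm [0.97 0.53 9.97]
```

Emit:
play_rows:
  series: "0 0.3 0.2 3.3 0 0 0;0 0.3 0.2 3.3 0 0 0;0 0.3 0.1 3 0 0 0;0 0 0 0 0 9 0;0 0 0 0 0 9 0;0 0 0 0 0 8 0;0 0 0 0 0 0 0"

```text
clock: 51.18
tcp_pos: [0.5367, -0.3727, 0.1243]
orientation: [-0.006, 0.844, 0.0, 0.536]
wrist_force: [-0.3, 0.3, -3.5]
finger_gap: 0.0623
```

```bash
python3 st.py .535,-.369,.10
```

```text
t 51.17 tcp [ 0.5367 -0.3727  0.1243] x-axis yaw -0.78 z [ 0.905  0.009 -0.425] F [-0.3  0.3 -3.5] gap 0.0623 j [-1.1   0.37 -0.89 -0.44  0.94  2.45]
shift cm [-2.27 -0.35  0.88]
```

Emit:
play_rows:
  series: "0 0 0 0 0 5 0;0 -1.2 0 0.4 0 0 0;0 -1.2 0 0.4 0 0 0;0 0 0 0 0 0 0"

```text
clock: 51.68
tcp_pos: [0.5377, -0.3737, 0.1016]
orientation: [-0.005, 0.819, 0.001, 0.574]
wrist_force: [1.3, -0.5, -2.8]
finger_gap: 0.0621
```

```bash
python3 st.py .535,-.369,.06
```

```text
t 51.67 tcp [ 0.5377 -0.3737  0.1016] x-axis yaw -0.57 z [ 0.94   0.01  -0.342] F [ 1.3 -0.5 -2.8] gap 0.0621 j [-1.12  0.5  -0.95 -0.75  1.01  2.53]
shift cm [-4.01 -0.45  1.18]
```

Emit:
play_rows:
  series: "0 -1.2 0 0.4 0 2 0;0 -1.2 -0.1 0.4 0 0 0;0 -0.7 0 0.2 0 0 0;0 0 0 0 0 0 0"

```text
clock: 52.18
tcp_pos: [0.5367, -0.3722, 0.0701]
orientation: [-0.004, 0.808, 0.002, 0.589]
wrist_force: [-0.4, -0.8, -3.0]
finger_gap: 0.0622
```

```bash
python3 st.py .535,-.369,.06
```

```text
t 52.17 tcp [ 0.5367 -0.3722  0.0701] x-axis yaw -0.38 z [ 0.952  0.009 -0.306] F [-0.4 -0.8 -3. ] gap 0.0622 j [-1.12  0.63 -0.99 -0.97  1.04  2.57]
shift cm [-1.01 -0.32  0.15]
```

Emit:
play_rows:
  series: "0 -0.6 0 0.2 0 0 0;0 -0.4 0 0.13 0 0 0;0 0 0 0 0 0 0"

```text
clock: 52.55
tcp_pos: [0.5361, -0.3716, 0.0592]
orientation: [-0.004, 0.808, 0.002, 0.589]
wrist_force: [0.8, 0.4, -3.2]
finger_gap: 0.062
```

Emit:
play_rows:
  series: "0 -0.25 0 0.08 0 0 0;0 0 0 0 0 0 0"

```text
clock: 52.8
tcp_pos: [0.5361, -0.3717, 0.0568]
orientation: [-0.004, 0.808, 0.002, 0.589]
wrist_force: [-0.5, 0.4, -3.6]
finger_gap: 0.0622
```

Emit:
play_rows:
  series: "0 -0.2 0 0.06 0 0 0;0 0 0 0 0 0 0"

```text
clock: 53.05
tcp_pos: [0.5365, -0.3717, 0.0564]
orientation: [-0.004, 0.807, 0.003, 0.59]
wrist_force: [-2.6, 0.1, 5.3]
finger_gap: 0.0623
```

Emit:
play_rows:
  series: "0 -0.2 0 0.06 0 0 0;0 0 0 0 0 0 0;0 0.25 0 -0.08 0 0 0;95 0 0 0 0 0 0;95 0 0 0 0 0 0;95 0 0 0 0 0 0;95 0 0 0 0 0 0;95 0 0 0 0 0 0"

```text
clock: 54.05
tcp_pos: [0.5361, -0.3716, 0.0553]
orientation: [-0.004, 0.808, 0.002, 0.589]
wrist_force: [0.5, -0.1, -0.4]
finger_gap: 0.0809
```

Run:
```python
from stone import *
pose();im=cams.read_camera('wrist');s=cams.read_camera('scene')
a=cv2.resize(s[80:180,150:270,::-1],(400,333),interpolation=cv2.INTER_CUBIC);b=cv2.resize(im[:,:,::-1],(400,300));b=cv2.copyMakeBorder(b,0,33,0,0,cv2.BORDER_CONSTANT)
cv2.imwrite('pics/c21.png',np.hstack([a,b]))
```

```text
t 54.05 tcp [ 0.5361 -0.3716  0.0553] x-axis yaw -0.43 z [ 0.952  0.009 -0.306] F [ 0.5 -0.1 -0.4] gap 0.0809 j [-1.12  0.67 -0.99 -1.01  1.04  2.57]
```

View pics/c21.png

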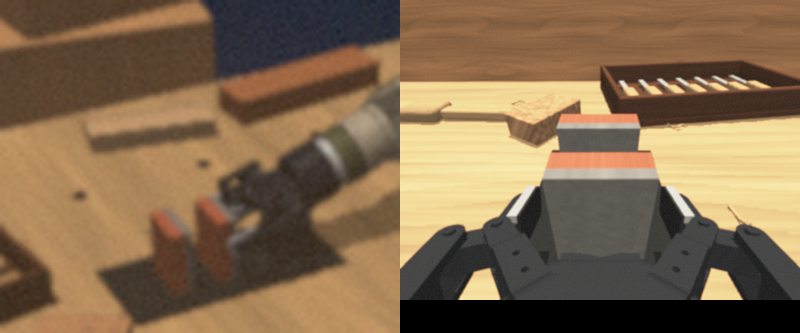

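Emit:
play_rows:
  series: "95 1.9 0 -0.6 0 0 0;95 2.8 0 -1 0 0 0;95 2.8 0 -1 0 0 0;95 2.8 0 -1 0 0 0;95 1 0 0 0 -8 0;95 0 0 0 0 -10 0;95 0 0 -2 0 -10 0;95 0 0 -3 0 -10 0;95 0 0 -3 0 -10 0;95 0 0 -3 0 -10 0;95 0 0 0 0 0 0"

```text
clock: 55.52
tcp_pos: [0.4715, -0.3807, 0.2429]
orientation: [0.0, 0.98, -0.001, 0.198]
wrist_force: [0.4, 0.1, -0.2]
finger_gap: 0.081
```

Run:
```python
from stone import *
pose();t=cams.read_camera('top');s=cams.read_camera('scene')
cv2.imwrite('pics/t22.png',cv2.resize(t[:,:,::-1],(800,600)));cv2.imwrite('pics/s22.png',cv2.resize(s[:,:,::-1],(800,600)))
```

```text
t 55.52 tcp [ 0.4715 -0.3807  0.2429] x-axis yaw -0.06 z [ 0.389 -0.    -0.921] F [ 0.4  0.1 -0.2] gap 0.081 j [-0.96  0.17 -0.23  0.94  0.32  2.22]
```

View pics/t22.png

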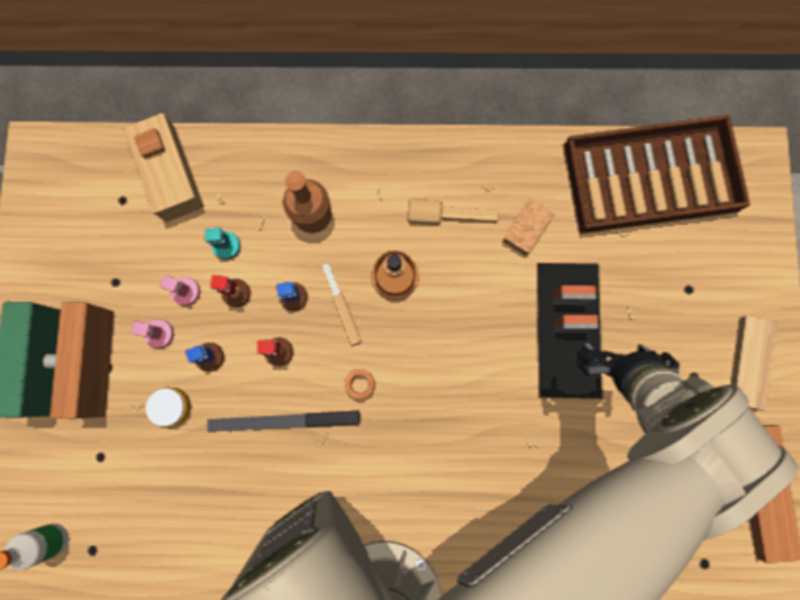

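View pics/s22.png

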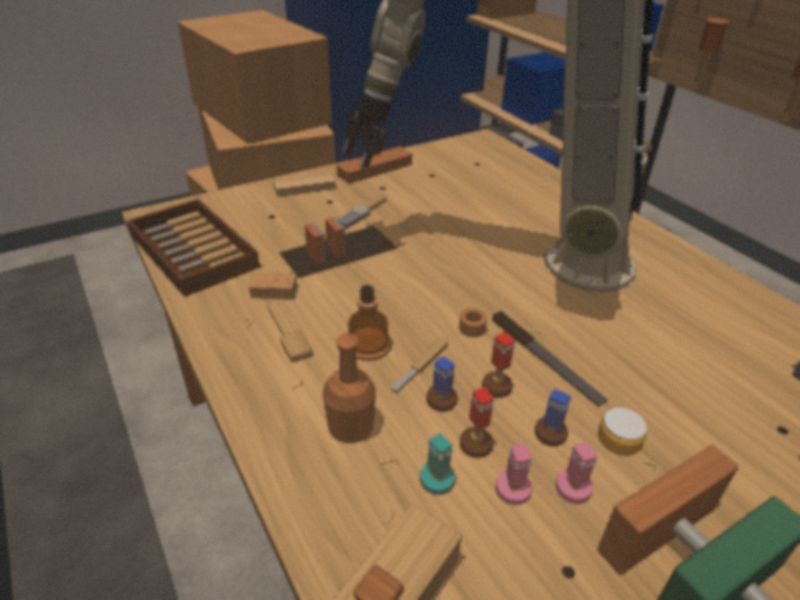

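Run:
```python
from stone import *
t=cams.read_camera('top');crop(t,335,160,395,265,'t23.png',6)
g=cv2.cvtColor(t,cv2.COLOR_RGB2HSV)
m=(g[...,2]>75).astype(np.uint8)*255;m[:170]=0;m[215:]=0;m[:,:352]=0;m[:,385:]=0
cn,_=cv2.findContours(m,cv2.RETR_EXTERNAL,cv2.CHAIN_APPROX_NONE)
for c in cn:
    if cv2.contourArea(c)<60: continue
    W=np.array([onz('top',p[0],.084)[:2] for p in c],np.float32)*1000;r=cv2.minAreaRect(W)
    print(np.round(r[0]),np.round(r[1]),round(r[2],1))
C=[onz('top',np.array(p)/1.5625,.004)[:2].round(3) for p in((538,263),(599,264),(602,397),(539,396))];print(C)
```

```text
[ 598. -368.] [28. 70.] 0.7
[ 583. -375.] [ 72. 135.] 88.0
[array([ 0.671, -0.31 ]), array([ 0.67 , -0.436]), array([ 0.396, -0.433]), array([ 0.396, -0.306])]
```

View pics/t23.png

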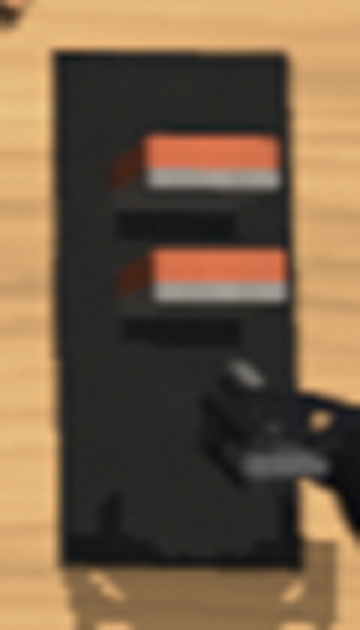

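```bash
python3 -c "
from workcell import *
print(workorder.hand_in(), get_state()['clock'])"
```

```text
the job is handed in; nothing more can be done
the job is handed in; nothing more can be done
```

The job is handed in after about 56 s of the 210 s allowed. My last checks found everything in place; no verdict was reported.

- **Guards:** The two blue guards went down, and the two red ones up, each until a clear rise in force at the stop. After that, two-camera heights read about 128 mm for the red tops and 97–101 mm for the blue. Those readings run a few mm below the nominal 132 and 102 mm, but the spread matches the full 30 mm travel. The pink and turquoise look-alikes were left alone.
- **Stopper:** It seated at the predicted height with about 10 N through it. The pictures show it upright with its flange on the rim. The gripper never visibly touched the flask. For the rim position, the wrist view and the top view differed by about 3.5 mm; I used the wrist view and the stopper went in without scraping.
- **Stones:** I found only two. Both stand upright on a thin edge, about 57 mm between centres, near the mat's centre line and well inside its edges. A numeric outline fit on the second stone failed because the gripper merged into it. Its spacing therefore comes from the picture.
- **End state:** The gripper is open and clear of everything. In the last pictures the other tools looked unmoved, though I did not measure them. While backing off the first stone, joint 3 reached its range limit (-1.03) without reading past it.

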